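Load the prize box into the tombola drum

TASK

The mouth of the wooden tombola drum on the stall table is turned away underneath. Turn the free-spinning drum with your fingertips until its mouth faces straight up and let it come to rest; then pick up the small oblong cardboard prize box and put it into the drum through the mouth. Leave the drum mouth-up with the box lying inside, and do not disturb the other goods on the table.

Things in the scene. Friction and masses are not known exactly. Their poses are not given: they have to be found in the camera images.
- axle (a point): Centre of the tombola drum, on its axle, 130 mm above the table; does not turn with the drum: y lies level along the axle, z is up, x is level across the drum. The pale wooden drum turns freely about y, either way, without stops; it is balanced and stays where it is left (bearing friction 0.03 N m). 12 staves, 6 mm thick, outer faces 80 mm from the axle, join two end discs; hollow inside, no rod.
- stand: Wooden stand fixed to the table, carrying the drum; origin on the table under the axle's middle, axes as axle. Base board 150 x 200 x 12 mm (x, y, z); A-shaped legs at |y| 77 to 89 mm, up to 146 mm high.
- disc_right (a point): Centre of one of the drum's two round plywood end discs (mid-planes at y = -65 mm, this one, and +65 mm from axle; 120 mm clear between them). Each is 200 mm in diameter, 10 mm thick and stands out 20 mm past the staves, so that its rim can be pinched from above; turning it turns the drum.
- mouth (a point): Centre of the drum's mouth, 80 mm from the axle, turning with the drum; its z points radially out through the mouth (straight up when the mouth is at the top). The mouth is a gap of four missing staves: 90 degrees of the circumference (113 mm straight across) by 120 mm along the axle.
- drum (a joint): Turn of the drum about the axle's y axis: 0 (or any whole number of turns of 2 pi) means mouth straight up, pi means mouth straight down; growing values carry the top of the drum towards the axle point's +x. Starts between 2.1 and 4.18.
- prize_center (a point): Centre of the prize box, a closed kraft-cardboard carton with a paper band round its middle, 90 x 40 x 45 mm (its x, y, z), 40 to 85 g; it lies loose on the table, z up, so its centre is 22.5 mm above the table. Grasp it across its 40 mm width (y). It is the only oblong, small carton.
- cube_box: Bystander: a nearly cubic carton 80 x 80 x 70 mm (origin at the centre of its underside), near the prize box; leave alone.
- mug: Bystander: white mug, 80 mm across, 90 mm tall, handle at its +y (origin at the centre of its underside), near the prize box; leave alone.
- mug_left: Bystander: a like white mug, left of the drum; leave alone.
- tin: Bystander: plain metal tin, 70 mm across, 110 mm tall (origin under its centre), left of the drum; leave alone.
- brush: Bystander: wooden-handled brush 190 mm long, lying beyond the drum; leave alone.
- cards: Bystander: block of cards 105 x 150 x 30 mm, lying beyond the drum; leave alone.
Mind the look-alikes: they are no part of the job. There is more than one size of the stand; the one meant has the size given above. Leave any pink look-alike of the part that bears prize_center alone.

How it is judged:
By the outcome, as a careful person would: the job done as asked, in the order asked, and still so for the second after the job is handed in, with the robot touching nothing.
It also fails if it takes over 72 s, if anything falls off the work surface, if the arm or the gripper's body presses on something with over 40 N, if the wrist force passes 120 N, or if a joint passes its speed limit or range.

ROBOT

A 6-joint arm with a two-finger parallel gripper is mounted at the origin on the work surface. World frame = base frame: x ahead of the robot, y to its left, z up, the work surface at z = 0. Lengths are in m, angles in rad, forces in N, time in s.
With the tool pointing down it reaches from about 0.35 to 0.775 m from the base axis. Payload 7.3 kg.
Tool frame: the origin (TCP) lies between the finger pads; the fingertips stand ahead of it and the grasp point (between the pads) lies 6 mm ahead of it (robot.tip_extent is the x of the fingertips in the tool frame, in m); x points along the fingers, z is the direction in which the jaws open and shut, and the axes are right-handed (so a half turn about x gives the same grasp; the last joint's range is limited). The gripper opens to 92 mm and grips with 3 to 60 N. Pads are 19 mm wide; open, the fingers measure 130 mm over their backs; the gripper's body (75 mm by 190 mm) begins 47 mm behind the grasp point.
Start: joints at [0.991, 0.342, 1.524, -0, 1.275, -0.146], TCP at [0.221, 0.476, 0.252] pointing down, gripper open.
Joint ranges: [-2.53, 2.53], [-0.77, 2.02], [0.04, 2.7], [-1, 4.14], [0.28, 2.66], [-3.11, 3.11]. Speed limits (rad/s): [2.57, 2.57, 3.14, 3.14, 3.14, 3.14].

INTERFACE

Orientations are given as [roll, pitch, yaw] about the fixed x, y, z axes, in that order (R = Rz(yaw) Ry(pitch) Rx(roll)).
In Python, from cell import robot gives the robot as it stands. The module is installed in compiled form; this text tells all that it offers.
- The arm moves only by the shell command python3 -m creep 'ROWS' [FORCE]. ROWS is JSON, a list of rows, each an object with "translation": the shift along the tool's x, y, z in m, a list of three; "twist": the turn, a rotation vector about the tool's x, y, z in rad, a list of three; "hand": the opening in per cent of the stroke, from 0 (shut) to 100 (fully open). A call has 1 to 5 rows; each row is the pose to reach, as a shift and turn from the pose measured when the call began, along the tool's axes at that moment; what a row does not reach only later rows make up. A row lasts 1/10 s, in which the tool goes at most 50 mm and 8.59 degrees, less where a joint would pass 70% of its speed; a pose out of reach is approached as far as the arm can. A call with a gripper value outside its range is refused whole. The fingers move at their own pace and stop on an object; FORCE is the grip in N (left out, the last holds). Time passes only in rows, so rows that repeat a pose let the fingers close. It gives the time, the measured TCP pose, the force and the opening at its end, in the units of the state.
- robot.observe(): the state, without advancing time (a new reading comes with each control period).
- robot.read_camera(name): name is "scene" or "top" or "wrist"; returns the picture (480x640x3 uint8, blue, green, red); there is no depth.
- robot.calibration(name): a dict with "intrinsics" (3x3 intrinsics, pixels), "cam_to_world" (4x4, takes a point from camera to world coordinates); the wrist camera has in their place "mount" (4x4, takes a point from camera to tool coordinates, whose origin is the TCP and whose axes are the tool frame's). Camera axes: x right, y up, looking along -z (the intrinsics and any distortion apply to the point x, -y, -z); pixel columns grow to the right and rows downward; lengths in m; the calibration is good to about 2 mm. A picture is of the moment at which its call begins: read the wrist's pose just before it. calibration takes no time and is no camera call.
- robot.hand_in(): hands the job in, once; it reports no verdict.
The state is a dict: "time": time; "qpos": joint angles; "qvel": joint speeds; "joint_efforts": joint torques, N m; "tool_pos": TCP position; "tool_rot": TCP orientation; "contact_force": force on the tool from outside, world axes, zero at the start; "torque": the same for the moment, N m; "opening": finger opening in m.
Only numpy, scipy, OpenCV 4.12 (cv2) and the standard library are available. Lean on these libraries where they do the work, as an engineer would, in place of code of your own. Each camera call takes 0.05 s, during which the arm holds its last target. There are 200 camera calls.

## Working session

There is one attempt and no reset: what is moved stays moved. The work goes in short steps, Python scripts to look and compute and a shell command to move; the robot and the scene stay as the last step left them, time stands still between calls to the robot, and variables do not carry over. Pictures are saved under pics/ and viewed, about 8 in all and at most 12, crops included, and the job is handed in when it is done.

```bash
mkdir -p pics; python3 - <<'E'
from cell import robot
import cv2,numpy as np
print(robot.observe(), robot.tip_extent)
for n in("scene","top"):
    im=robot.read_camera(n); cv2.imwrite(f"pics/{n}0.png",im); c=robot.calibration(n); print(n,c)
print(robot.calibration("wrist"))
E
```

```text
{'time': 0.0, 'qpos': array([ 9.90994026e-01,  3.42732578e-01,  1.52501105e+00, -1.11413885e-05,
        1.27542254e+00, -1.45988443e-01]), 'qvel': array([ 0.00050333,  0.00171796, -0.0012634 , -0.00095254, -0.00037804,
       -0.00131319]), 'joint_efforts': array([ 5.24770712e-04, -4.31241453e+01, -2.44216758e+01,  7.18942937e-02,
        5.60197723e-02, -1.19463689e-04]), 'tool_pos': array([0.22044575, 0.47606337, 0.25104191]), 'tool_rot': array([ 3.00237481,  1.56922278, -2.14382478]), 'contact_force': array([-0.0922499 ,  0.13494619,  0.60786914]), 'torque': array([-0.03306606, -0.03424671, -0.04815315]), 'opening': 0.09180716218911417} 0.025
scene {'intrinsics': array([[553.05189637,   0.        , 318.16152419],
       [  0.        , 553.05189637, 239.48047231],
       [  0.        ,   0.        ,   1.        ]]), 'cam_to_world': array([[ 1.84714988e-01, -5.66286627e-01,  8.03243319e-01,
         1.69477154e+00],
       [ 9.82792121e-01,  1.06551246e-01, -1.50885649e-01,
        -2.14263597e-01],
       [-1.42051372e-04,  8.17292046e-01,  5.76223647e-01,
         9.71599615e-01]
[... 345 characters left out ...]
  [-0.9997422 ,  0.01973887,  0.01122091,  0.01855048],
       [ 0.0146227 ,  0.18167001,  0.98325082,  1.51899389],
       [ 0.        ,  0.        ,  0.        ,  1.        ]])}
{'intrinsics': array([[337.47258951,   0.        , 319.95566985],
       [  0.        , 337.47258951, 235.24792546],
       [  0.        ,   0.        ,   1.        ]]), 'mount': array([[ 1.75619960e-04,  2.72983916e-01, -9.62018581e-01,
        -1.33060653e-01],
       [ 2.33275486e-04,  9.62018559e-01,  2.72983952e-01,
         7.33605883e-02],
       [ 9.99999957e-01, -2.72356783e-04,  1.05269205e-04,
         2.26687449e-03],
       [ 0.00000000e+00,  0.00000000e+00,  0.00000000e+00,
         1.00000000e+00]])}
```

View pics/top0.png

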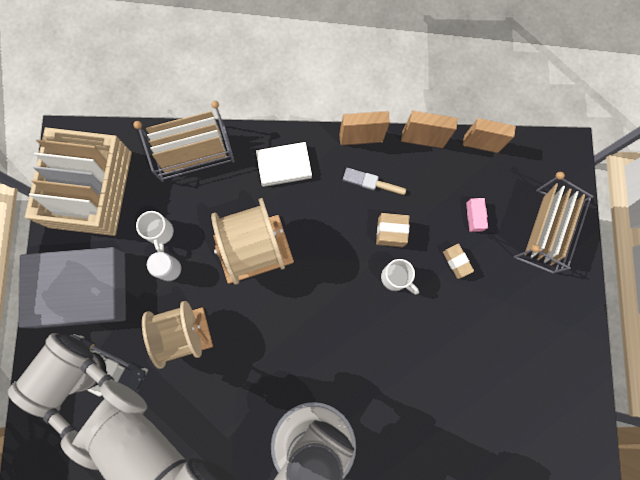

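View pics/scene0.png

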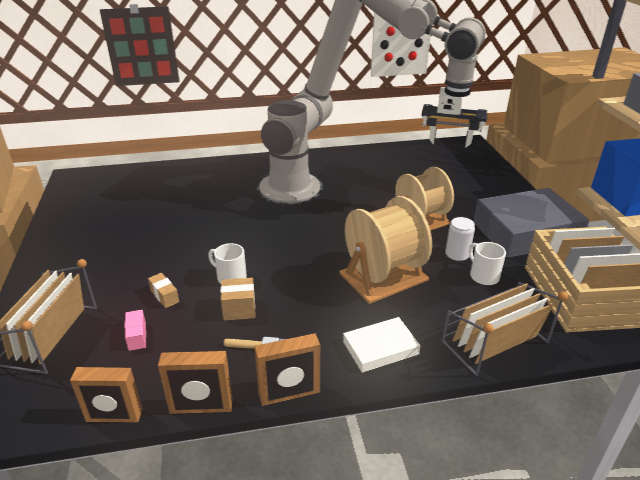

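```bash
cat > h.py <<'E'
from cell import robot
import cv2,numpy as np
from scipy.spatial.transform import Rotation as Ro
def cam(n,obs=None):
    c=robot.calibration(n)
    if n!="wrist": return c["intrinsics"],c["cam_to_world"]
    T=np.eye(4);T[:3,:3]=Ro.from_euler('xyz',obs["tool_rot"]).as_matrix();T[:3,3]=obs["tool_pos"]
    return c["intrinsics"],T@c["mount"]
def ray(C,uv):
    K,M=C; d=np.array([(uv[0]-K[0,2])/K[0,0],-(uv[1]-K[1,2])/K[1,1],-1]); return M[:3,3],M[:3,:3]@d
def onz(C,uv,z):
    o,d=ray(C,uv); return o+d*(z-o[2])/d[2]
def proj(C,p):
    K,M=C; q=M[:3,:3].T@(np.asarray(p)-M[:3,3]); return np.array([K[0,2]+K[0,0]*q[0]/-q[2],K[1,2]+K[1,1]*q[1]/q[2]])
def tri(C1,a,C2,b):
    o1,d1=ray(C1,a);o2,d2=ray(C2,b)
    s=np.linalg.lstsq(np.c_[d1,-d2],o2-o1,rcond=None)[0]; p,q=o1+s[0]*d1,o2+s[1]*d2
    return (p+q)/2,np.linalg.norm(p-q)
def plan(p,rot):
    "shift and turn in tool axes from the present pose to TCP p, rotation matrix rot"
    o=robot.observe();R=Ro.from_euler('xyz',o["tool_rot"]).as_matrix()
    return np.round(R.T@(np.asarray(p)-o["tool_pos"]),4),np.round(Ro.from_matrix(R.T@rot).as_rotvec(),4)
def down(a):
    "tool down, jaws (tool z) along world heading a"
    z=np.array([np.cos(a),np.sin(a),0]);x=np.array([0,0,-1.]);return np.c_[x,np.cross(z,x),z]
E
python3 - <<'E'
from h import *
T=cam("top");S=cam("scene")
t=cv2.imread("pics/top0.png");s=cv2.imread("pics/scene0.png")
for n,a in(("drum",(248,241)),("small",(175,334)),("prize",(458,261))):
    z=.0225 if n=="prize" else .15
    print(n,onz(T,a,z))
# white band of prize
a=cv2.resize(t[185:295,200:310],(400,400),interpolation=cv2.INTER_CUBIC)
b=cv2.resize(s[190:305,330:445],(400,400),interpolation=cv2.INTER_CUBIC)
c=cv2.resize(t[236:286,433:483],(400,200)[::1],interpolation=cv2.INTER_CUBIC) if 0 else None
cv2.imwrite("pics/drum.png",np.hstack([a,b]))
E
```

```text
drum [0.54051287 0.18651984 0.15      ]
small [0.29367054 0.36384246 0.15      ]
prize [ 0.51686133 -0.40942235  0.0225    ]
```

View pics/drum.png

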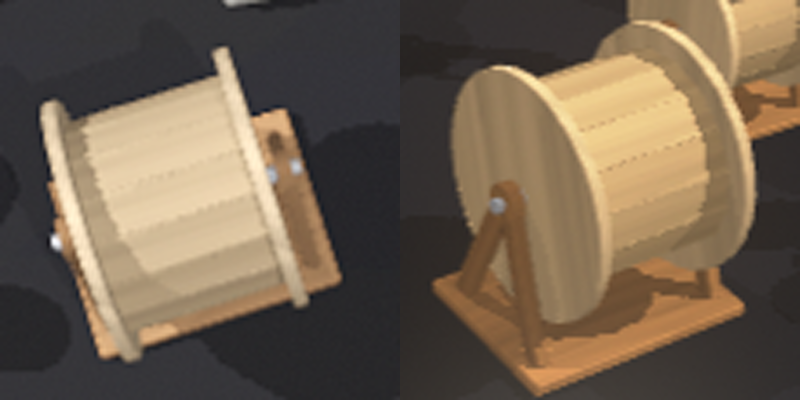

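```bash
python3 - <<'E'
from h import *
T=cam("top");S=cam("scene")
f=lambda x,y:(200+x/3.636,185+y/3.636)
g=lambda x,y:(330+x/3.478,190+y/3.478)
print("pinR tri",tri(T,f(296,167),S,g(97,205)),tri(T,f(272,175),S,g(97,205)))
A=onz(T,f(262,176),.13);B=onz(T,f(90,231),.13);print(A,B,(A+B)/2,np.linalg.norm(A-B))
P=[onz(T,f(*q),.13) for q in((222,50),(302,303),(46,105),(133,357))]
print("dia",np.linalg.norm(P[0]-P[1]),np.linalg.norm(P[2]-P[3]))
# base board corners
for q in((285,110),(340,280),(103,357)): print("base",onz(T,f(*q),.012))
for q in((0,0),): pass
for q in((34,282),(140,393),(344,308)): print("baseS",onz(S,g(*q),.012))
# prize: contour of kraft+band (scene and top)
for n,C,box in(("top",T,(438,240,478,282)),("scene",S,(140,265,185,312))):
    im=cv2.imread(f"pics/{n}0.png")[box[1]:box[3],box[0]:box[2]]
    m=(im.max(2)>80).astype(np.uint8); k=max(cv2.findContours(m,0,2)[0],key=cv2.contourArea)
    print(n,cv2.contourArea(k),cv2.minAreaRect(k),k.reshape(-1,2).min(0)+box[:2],k.reshape(-1,2).max(0)+box[:2])
    w=(im.min(2)>150).astype(np.uint8);print(cv2.moments(w)["m10"]/w.sum()+box[0],cv2.moments(w)["m01"]/w.sum()+box[1])
o=robot.observe();print(Ro.from_euler('xyz',o["tool_rot"]).as_matrix().round(3))
E
```

```text
pinR tri (array([0.57494256, 0.10047272, 0.12457755]), np.float64(0.0009895983218835788)) (array([0.56786932, 0.11073773, 0.11891165]), np.float64(0.01508060219286357))
[0.56637357 0.12477944 0.13      ] [0.52229619 0.25057228 0.13      ] [0.54433488 0.18767586 0.13      ] 0.1332916123867102
dia 0.20201560694945034 0.20171243624364915
base [0.64486138 0.11691456 0.012     ]
base [0.50610087 0.0686111  0.012     ]
base [0.44078039 0.25498567 0.012     ]
baseS [0.51836766 0.06796002 0.012     ]
baseS [0.66255331 0.11684528 0.012     ]
baseS [0.59555208 0.30058638 0.012     ]
top 590.5 ((20.10000228881836, 20.69999885559082), (32.64659118652344, 20.124608993530273), 63.43495178222656) [443 243] [473 278]
459.2921052631579 260.9236842105263
scene 661.0 ((23.420000076293945, 24.560001373291016), (37.400001525878906, 22.000003814697266), 53.13010025024414) [148 272] [179 307]
160.8211382113821 284.0243902439024
[[-0.001 -0.907  0.42 ]
 [-0.001  0.42   0.907]
 [-1.     0.    -0.001]]
```

```bash
cat >> h.py <<'E'
AX=np.array([.944,.331,0]);AY=np.array([-.331,.944,0]);C0=np.array([.543,.187,.13]);DR=C0-.065*AY
def disc(phi,r,base=DR):
    "TCP pose at drum angle phi (deg), TCP radius r"
    p=np.radians(phi);n=np.sin(p)*AX+np.array([0,0,np.cos(p)])
    return base+r*n,np.c_[-n,np.cross(AY,-n),AY]
E
python3 - <<'E'
from h import *
print(plan(*disc(-30,.22)), plan(*disc(0,.2)))
E
```

```text
(array([-0.0691, -0.3806, -0.2502]), array([-0.7527, -0.2031, -0.498 ])) (array([-0.0787, -0.4595, -0.1735]), array([-7.711e-01, -1.200e-03, -7.000e-04]))
```

```bash
R='{"translation":[-0.069,-0.381,-0.25],"twist":[-0.753,-0.203,-0.498],"hand":100}'; python3 -m creep '[{"translation":[-0.069,-0.381,-0.25],"twist":[-0.753,-0.203,-0.498],"hand":100},{"translation":[-0.069,-0.381,-0.25],"twist":[-0.753,-0.203,-0.498],"hand":100},{"translation":[-0.069,-0.381,-0.25],"twist":[-0.753,-0.203,-0.498],"hand":100},{"translation":[-0.069,-0.381,-0.25],"twist":[-0.753,-0.203,-0.498],"hand":100},{"translation":[-0.069,-0.381,-0.25],"twist":[-0.753,-0.203,-0.498],"hand":100}]'
python3 -c "
from h import *
print(plan(*disc(-30,.22)))"
```

```text
time: 0.6
tool_pos: [0.3466, 0.273, 0.2876]
tool_rot: [-1.483, 1.157, 0.256]
contact_force: [0.9, 1.0, -0.0]
opening: 0.0917
(array([-0.0044, -0.0895, -0.1996]), array([-0.1601, -0.0416, -0.1078]))
```

```bash
python3 -m creep '[{"translation":[-0.004,-0.09,-0.2],"twist":[-0.16,-0.042,-0.108],"hand":100},{"translation":[-0.004,-0.09,-0.2],"twist":[-0.16,-0.042,-0.108],"hand":100},{"translation":[-0.004,-0.09,-0.2],"twist":[-0.16,-0.042,-0.108],"hand":100},{"translation":[-0.004,-0.09,-0.2],"twist":[-0.16,-0.042,-0.108],"hand":100},{"translation":[-0.004,-0.09,-0.2],"twist":[-0.16,-0.042,-0.108],"hand":100}]'
python3 - <<'E'
from h import *
print(plan(*disc(-30,.22)))
o=robot.observe();im=robot.read_camera("wrist");C=cam("wrist",o);np.save("w1.npy",C[1])
print(o["qpos"])
cv2.imwrite("pics/w1.png",im)
for s in(-1,1):
  for a in(-90,-60,-30,0,60):
    q=np.radians(a);print(s,a,proj(C,C0+AY*.07*s+.1*(np.sin(q)*AX+np.array([0,0,np.cos(q)]))).round())
E
```

```text
time: 1.1
tool_pos: [0.452, 0.103, 0.3178]
tool_rot: [-1.57, 1.046, 0.339]
contact_force: [0.2, 0.9, 0.1]
opening: 0.092
(array([-0.0005, -0.0045, -0.0158]), array([0.0009, 0.0009, 0.0012]))
[-0.07160243 -0.07981238  1.94904551  0.28140184  0.80431982 -2.12831743]
-1 -90 [294. 127.]
-1 -60 [291. 175.]
-1 -30 [291. 241.]
-1 0 [294. 293.]
-1 60 [300. 300.]
1 -90 [458. 127.]
1 -60 [471. 175.]
1 -30 [471. 242.]
1 0 [457. 293.]
1 60 [422. 300.]
```

View pics/w1.png

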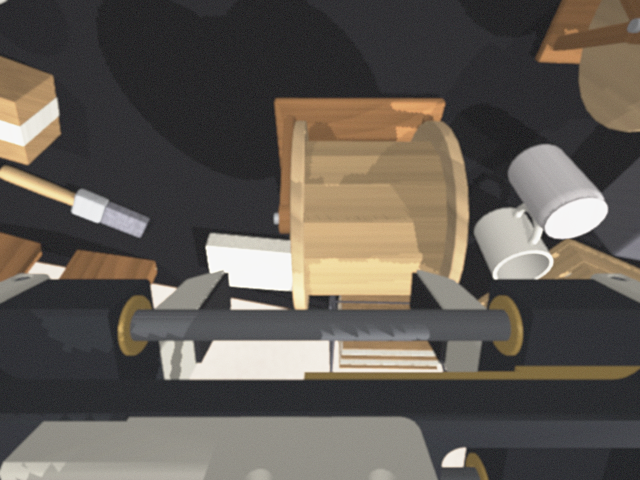

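```bash
python3 -c "
from h import *
print(plan(*disc(-35,.113)))"
```

```text
(array([ 0.1073,  0.009 , -0.0064]), array([-0.0025, -0.0082, -0.0822]))
```

```bash
python3 -m creep '[{"translation":[0.04,0.009,-0.0064],"twist":[0,-0.008,-0.082],"hand":100},{"translation":[0.08,0.009,-0.0064],"twist":[0,-0.008,-0.082],"hand":100},{"translation":[0.107,0.009,-0.0064],"twist":[0,-0.008,-0.082],"hand":100},{"translation":[0.107,0.009,-0.0064],"twist":[0,-0.008,-0.082],"hand":60},{"translation":[0.107,0.009,-0.0064],"twist":[0,-0.008,-0.082],"hand":40}]' 8
python3 - <<'E'
from h import *
print(plan(*disc(-35,.113)))
o=robot.observe();im=robot.read_camera("wrist");cv2.imwrite("pics/w2.png",im)
E
```

```text
time: 1.65
tool_pos: [0.5028, 0.1044, 0.2226]
tool_rot: [-1.567, 0.961, 0.339]
contact_force: [-0.3, 0.2, 0.6]
opening: 0.0802
(array([ 0.0003, -0.0003, -0.0004]), array([-0.0024,  0.0008, -0.0016]))
```

View pics/w2.png

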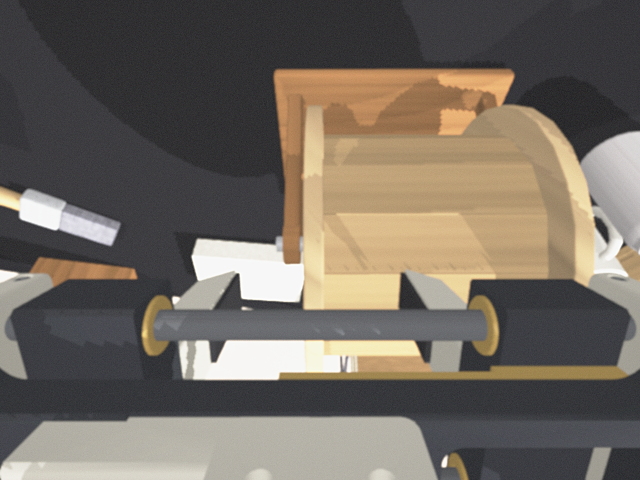

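```bash
python3 -m creep '[{"translation":[0,0,0],"twist":[0,0,0],"hand":0},{"translation":[0,0,0],"twist":[0,0,0],"hand":0},{"translation":[0,0,0],"twist":[0,0,0],"hand":0},{"translation":[0,0,0],"twist":[0,0,0],"hand":0},{"translation":[0,0,0],"twist":[0,0,0],"hand":0}]' 8; python3 -m creep '[{"translation":[0,0,0],"twist":[0,0,0],"hand":0},{"translation":[0,0,0],"twist":[0,0,0],"hand":0},{"translation":[0,0,0],"twist":[0,0,0],"hand":0},{"translation":[0,0,0],"twist":[0,0,0],"hand":0},{"translation":[0,0,0],"twist":[0,0,0],"hand":0}]'
python3 - <<'E'
from h import *
for p in(-28,-21,-14,-7,0,5): print(p,plan(*disc(p,.113)))
E
```

```text
time: 2.2
tool_pos: [0.5031, 0.1044, 0.2239]
tool_rot: [-1.569, 0.959, 0.337]
contact_force: [0.6, -0.2, -0.6]
opening: 0.0364
time: 2.7
tool_pos: [0.5053, 0.102, 0.2249]
tool_rot: [-1.578, 0.955, 0.326]
contact_force: [6.1, -11.1, -1.7]
opening: 0.0101
-28 (array([ 0.0021, -0.0115,  0.0027]), array([-0.0021, -0.0063,  0.1268]))
-21 (array([ 0.0047, -0.0251,  0.0027]), array([-0.0025, -0.0062,  0.249 ]))
-14 (array([ 0.0089, -0.0382,  0.0028]), array([-0.0029, -0.006 ,  0.3712]))
-7 (array([ 0.0147, -0.0507,  0.0029]), array([-0.0033, -0.0059,  0.4934]))
0 (array([ 0.022 , -0.0625,  0.0029]), array([-0.0037, -0.0057,  0.6156]))
5 (array([ 0.028 , -0.0703,  0.003 ]), array([-0.0039, -0.0055,  0.7029]))
```

```bash
python3 -m creep '[{"translation":[0.002,-0.0115,-0.002],"twist":[0,0,0.122],"hand":0},{"translation":[0.0047,-0.025,-0.003],"twist":[0,0,0.244],"hand":0},{"translation":[0.009,-0.038,-0.003],"twist":[0,0,0.366],"hand":0},{"translation":[0.0147,-0.0507,-0.003],"twist":[0,0,0.488],"hand":0},{"translation":[0.022,-0.0625,-0.003],"twist":[0,0,0.61],"hand":0}]'
python3 - <<'E'
from h import *
for p in(0,8,16,24,32,40): print(p,plan(*disc(p,.113)))
print(robot.observe()["qpos"])
E
```

```text
time: 3.2
tool_pos: [0.566, 0.123, 0.2443]
tool_rot: [-1.804, 1.569, 0.1]
contact_force: [-3.4, 10.2, -0.1]
opening: 0.0096
0 (array([0.0013, 0.0005, 0.003 ]), array([-0.0043, -0.0005,  0.002 ]))
8 (array([ 0.0024, -0.0152,  0.0031]), array([-0.0043, -0.0002,  0.1416]))
16 (array([ 0.0058, -0.0306,  0.0032]), array([-4.300e-03,  1.000e-04,  2.813e-01]))
24 (array([ 0.0112, -0.0454,  0.0032]), array([-4.30e-03,  4.00e-04,  4.21e-01]))
32 (array([ 0.0186, -0.0593,  0.0033]), array([-0.0043,  0.0007,  0.5606]))
40 (array([ 0.0279, -0.0721,  0.0033]), array([-0.0043,  0.0011,  0.7003]))
[ 8.16102636e-02  4.46341837e-01  1.38329224e+00  3.73907123e-05
  1.30995179e+00 -1.82214208e+00]
```

```bash
sed -i 's/;DR=C0/;C0=C0-.003*AY;DR=C0/' h.py; python3 -m creep '[{"translation":[0.0024,-0.0152,0],"twist":[0,0,0.14],"hand":0},{"translation":[0.0058,-0.0306,0],"twist":[0,0,0.28],"hand":0},{"translation":[0.0112,-0.0454,0],"twist":[0,0,0.42],"hand":0},{"translation":[0.0186,-0.0593,0],"twist":[0,0,0.56],"hand":0},{"translation":[0.028,-0.072,0],"twist":[0,0,0.7],"hand":0}]'
python3 - <<'E'
from h import *
for p in(40,): print(p,plan(*disc(p,.113)))
print(robot.observe()["qpos"])
for n in("top","wrist"): cv2.imwrite(f"pics/{n}3.png",robot.read_camera(n))
a=cv2.resize(cv2.imread("pics/top3.png")[185:295,200:310],(400,400))
cv2.imwrite("pics/v3.png",np.hstack([a,cv2.resize(cv2.imread("pics/wrist3.png")[:400,160:560],(400,400))]))
E
```

```text
time: 3.7
tool_pos: [0.6338, 0.1467, 0.2196]
tool_rot: [1.572, 0.895, -2.806]
contact_force: [9.8, -1.7, 10.2]
opening: 0.0098
40 (array([ 0.0022, -0.0021,  0.0001]), array([-0.0025,  0.0011,  0.0229]))
[ 0.15933725  1.08316156  0.39650886 -0.15078736  2.32402534 -1.81123472]
```

View pics/v3.png

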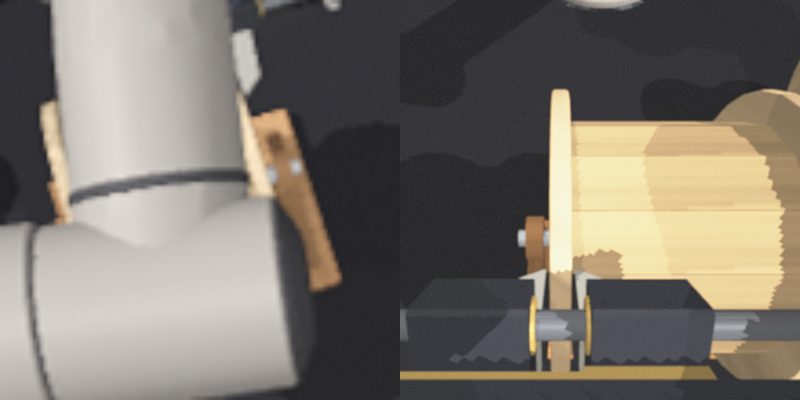

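```bash
python3 -m creep '[{"translation":[0,0,0],"twist":[0,0,0],"hand":50},{"translation":[0,0,0],"twist":[0,0,0],"hand":50},{"translation":[0,0,0],"twist":[0,0,0],"hand":50},{"translation":[-0.02,0,0],"twist":[0,0,0],"hand":50},{"translation":[-0.05,0,0],"twist":[0,0,0],"hand":50}]'
python3 - <<'E'
from h import *
for p in(30,20,10,0,-38): print(p,plan(*disc(p,.16)))
E
```

```text
time: 4.3
tool_pos: [0.6523, 0.1541, 0.2425]
tool_rot: [1.568, 0.889, -2.808]
contact_force: [34.3, 12.2, 36.0]
opening: 0.0437
30 (array([-0.0125,  0.0259, -0.0008]), array([-1.00e-04,  2.50e-03, -1.58e-01]))
20 (array([-0.0057,  0.0529, -0.0008]), array([-3.000e-04,  2.400e-03, -3.326e-01]))
10 (array([ 0.0056,  0.0784, -0.0008]), array([-5.000e-04,  2.400e-03, -5.072e-01]))
0 (array([ 0.0213,  0.1015, -0.0008]), array([-0.0007,  0.0024, -0.6818]))
-38 (array([ 0.1097,  0.1566, -0.001 ]), array([-0.0015,  0.0022, -1.3452]))
```

```bash
python3 - <<'E'
from h import *
im=robot.read_camera("scene");o=robot.observe();print(o["contact_force"],o["torque"],o["tool_pos"],o["opening"])
cv2.imwrite("pics/s4.png",im)
cv2.imwrite("pics/v4.png",cv2.resize(im[120:320,290:490],(600,600)))
for p in(30,20,10,0,-38): print(p,plan(*disc(p,.16)))
E
```

```text
[-5.24144331  0.09429467  0.04181009] [ 0.18272749 -0.04669096 -0.13229539] [0.64937017 0.15410328 0.24247095] 0.045200117682243704
30 (array([-0.0139,  0.024 , -0.0017]), array([ 0.0014,  0.0046, -0.1728]))
20 (array([-0.0068,  0.051 , -0.0017]), array([ 0.001 ,  0.0047, -0.3474]))
10 (array([ 0.005 ,  0.0763, -0.0017]), array([ 0.0006,  0.0048, -0.522 ]))
0 (array([ 0.021 ,  0.0991, -0.0017]), array([ 2.000e-04,  4.900e-03, -6.966e-01]))
-38 (array([ 0.1102,  0.153 , -0.002 ]), array([-0.0015,  0.005 , -1.36  ]))
```

View pics/v4.png

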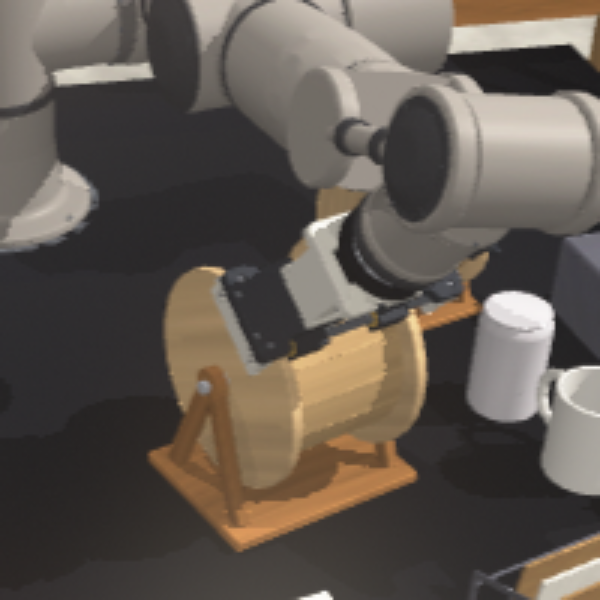

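```bash
python3 -m creep '[{"translation":[-0.0139,0.012,-0.001],"twist":[0,0.004,-0.09],"hand":50},{"translation":[-0.012,0.03,-0.0017],"twist":[0,0.004,-0.22],"hand":50},{"translation":[-0.0068,0.051,-0.0017],"twist":[0,0.004,-0.347],"hand":50},{"translation":[0.003,0.072,-0.0017],"twist":[0,0.004,-0.48],"hand":50},{"translation":[0.012,0.087,-0.0017],"twist":[0,0.004,-0.61],"hand":50}]'
python3 - <<'E'
from h import *
for p in(-5,-12,-20,-28,-36,-40): print(p,plan(*disc(p,.16)))
E
```

```text
time: 4.85
tool_pos: [0.5814, 0.1282, 0.2889]
tool_rot: [1.566, 1.415, -2.808]
contact_force: [0.5, -0.7, 0.6]
opening: 0.046
-5 (array([0.0043, 0.0304, 0.0002]), array([ 0.0009,  0.0006, -0.2428]))
-12 (array([0.0101, 0.049 , 0.0002]), array([ 0.0009,  0.0007, -0.365 ]))
-20 (array([0.0195, 0.0693, 0.0003]), array([ 0.0008,  0.0008, -0.5047]))
-28 (array([0.0316, 0.088 , 0.0003]), array([ 0.0008,  0.0008, -0.6443]))
-36 (array([0.0463, 0.1049, 0.0003]), array([ 7.00e-04,  9.00e-04, -7.84e-01]))
-40 (array([0.0544, 0.1126, 0.0003]), array([ 7.000e-04,  9.000e-04, -8.538e-01]))
```

```bash
python3 -m creep '[{"translation":[0.002,0.018,0],"twist":[0,0,-0.14],"hand":50},{"translation":[0.006,0.037,0],"twist":[0,0,-0.285],"hand":50},{"translation":[0.014,0.058,0],"twist":[0,0,-0.43],"hand":50},{"translation":[0.026,0.08,0],"twist":[0,0,-0.575],"hand":50},{"translation":[0.04,0.098,0],"twist":[0,0,-0.72],"hand":50}]'
python3 - <<'E'
from h import *
im=robot.read_camera("wrist");cv2.imwrite("pics/w5.png",im)
for r in(.16,.113): print(plan(*disc(-40,r)))
E
```

```text
time: 5.35
tool_pos: [0.4838, 0.0941, 0.2658]
tool_rot: [-1.573, 1.005, 0.336]
contact_force: [0.1, 1.6, -0.0]
opening: 0.0459
(array([-0.0011,  0.0047, -0.0049]), array([-0.0009,  0.0074, -0.1475]))
(array([ 0.0454, -0.0022, -0.0053]), array([-0.0009,  0.0074, -0.1475]))
```

View pics/w5.png

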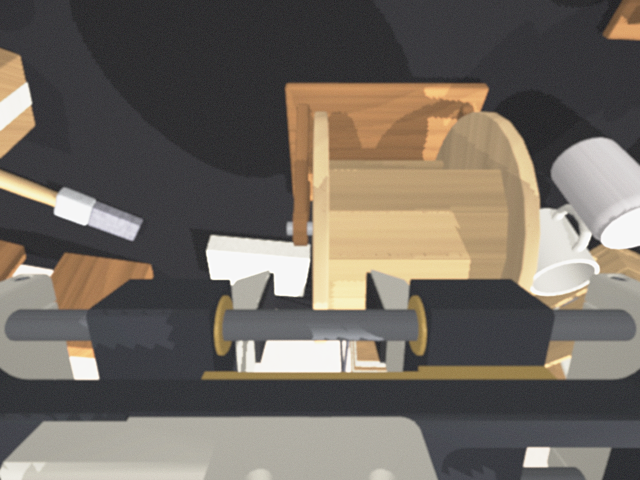

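```bash
cat >> h.py <<'E'
def ang(C,uv,r=.0828):
    o,d=ray(C,uv);o=o-C0;ox,oz=o@AX,o[2];dx,dz=d@AX,d[2]
    A=dx*dx+dz*dz;B=ox*dx+oz*dz;D=B*B-A*(ox*ox+oz*oz-r*r)
    if D<0:return None
    t=(-B-np.sqrt(D))/A;return np.degrees(np.arctan2(ox+t*dx,oz+t*dz)),(o+t*d)@AY
E
python3 - <<'E'
from h import *
C=cam("wrist",robot.observe())
for v in(160,164,168,172,210,262): print(v,ang(C,(390,v)))
E
```

```text
160 (np.float64(-98.49816699340967), np.float64(-0.00539882816859694))
164 (np.float64(-94.33972579362376), np.float64(-0.006381876361804685))
168 (np.float64(-90.74631146829086), np.float64(-0.007180537663334726))
172 (np.float64(-87.53314320570848), np.float64(-0.007852073145988))
210 (np.float64(-65.07983366469645), np.float64(-0.01126028002033455))
262 (np.float64(-41.01506484214243), np.float64(-0.012061772235684507))
```

```bash
python3 -m creep '[{"translation":[0.02,0.001,-0.005],"twist":[0,0.007,-0.1475],"hand":50},{"translation":[0.0454,-0.002,-0.005],"twist":[0,0.007,-0.1475],"hand":50},{"translation":[0.0454,-0.002,-0.005],"twist":[0,0.007,-0.1475],"hand":0},{"translation":[0.0454,-0.002,-0.005],"twist":[0,0.007,-0.1475],"hand":0},{"translation":[0.0454,-0.002,-0.005],"twist":[0,0.007,-0.1475],"hand":0}]' 8; python3 -m creep '[{"translation":[0,0,0],"twist":[0,0,0],"hand":0},{"translation":[0,0,0],"twist":[0,0,0],"hand":0},{"translation":[0,0,0],"twist":[0,0,0],"hand":0},{"translation":[0,0,0],"twist":[0,0,0],"hand":0}]'
python3 - <<'E'
from h import *
for p in(-40,-32,-24,-16,-8,0): print(p,plan(*disc(p,.113)))
E
```

```text
time: 5.9
tool_pos: [0.4972, 0.0994, 0.2168]
tool_rot: [-1.567, 0.873, 0.341]
contact_force: [-0.3, 0.1, 0.9]
opening: 0.0267
time: 6.3
tool_pos: [0.4978, 0.0992, 0.2177]
tool_rot: [-1.569, 0.871, 0.339]
contact_force: [-1.0, -2.4, 3.4]
opening: 0.0097
-40 (array([ 0.0003,  0.0014, -0.0001]), array([-0.0006,  0.001 ,  0.001 ]))
-32 (array([ 0.0014, -0.0143, -0.0001]), array([-0.0005,  0.0011,  0.1407]))
-24 (array([ 0.0047, -0.0297, -0.0001]), array([-0.0005,  0.0011,  0.2803]))
-16 (array([ 0.0101, -0.0445, -0.0001]), array([-4.0e-04,  1.2e-03,  4.2e-01]))
-8 (array([ 0.0175, -0.0585, -0.0001]), array([-3.000e-04,  1.200e-03,  5.596e-01]))
0 (array([ 0.0268, -0.0712, -0.0001]), array([-2.000e-04,  1.200e-03,  6.993e-01]))
```

Low forces; stroke two.

```bash
python3 -m creep '[{"translation":[0.0014,-0.0143,0],"twist":[0,0,0.14],"hand":0},{"translation":[0.0047,-0.0297,0],"twist":[0,0,0.28],"hand":0},{"translation":[0.0101,-0.0445,0],"twist":[0,0,0.42],"hand":0},{"translation":[0.0175,-0.0585,0],"twist":[0,0,0.56],"hand":0},{"translation":[0.027,-0.071,0],"twist":[0,0,0.7],"hand":0}]'
python3 - <<'E'
from h import *
for p in(7,14,21,28,35): print(p,plan(*disc(p,.113)))
E
```

```text
time: 6.8
tool_pos: [0.566, 0.1227, 0.2449]
tool_rot: [-1.519, 1.388, 0.392]
contact_force: [-2.1, 9.4, -1.4]
opening: 0.0101
7 (array([ 0.0052, -0.0126,  0.0002]), array([0.0037, 0.0096, 0.3044]))
14 (array([ 0.0101, -0.0255,  0.0001]), array([0.0043, 0.0094, 0.4266]))
21 (array([ 0.0166, -0.0377,  0.    ]), array([0.0049, 0.0091, 0.5488]))
28 (array([ 0.0245, -0.049 , -0.0001]), array([0.0055, 0.0089, 0.671 ]))
35 (array([ 0.0337, -0.0593, -0.0002]), array([0.006 , 0.0086, 0.7932]))
```

```bash
python3 -m creep '[{"translation":[0.0045,-0.01,0],"twist":[0,0.004,0.148],"hand":0},{"translation":[0.0101,-0.024,0],"twist":[0,0.009,0.29],"hand":0},{"translation":[0.0166,-0.0377,0],"twist":[0,0.009,0.43],"hand":0},{"translation":[0.0245,-0.049,0],"twist":[0,0.009,0.57],"hand":0},{"translation":[0.0337,-0.0593,0],"twist":[0,0.009,0.71],"hand":0}]'
python3 - <<'E'
from h import *
for p in(35,): print(p,plan(*disc(p,.113)))
E
python3 -m creep '[{"translation":[0,0,0],"twist":[0,0,0],"hand":0},{"translation":[0,0,0],"twist":[0,0,0],"hand":50},{"translation":[0,0,0],"twist":[0,0,0],"hand":50},{"translation":[0,0,0],"twist":[0,0,0],"hand":50},{"translation":[-0.012,0,0],"twist":[0,0,0],"hand":50}]'
python3 - <<'E'
from h import *
im=robot.read_camera("wrist");cv2.imwrite("pics/w6.png",im)
for p in(30,25,18,11,4,-4,-12): print(p,plan(*disc(p,.155)))
E
```

```text
time: 7.3
tool_pos: [0.628, 0.1448, 0.2252]
tool_rot: [1.575, 1.044, -2.796]
contact_force: [10.0, -4.8, 10.9]
opening: 0.01
35 (array([ 0.003 , -0.0001, -0.0001]), array([ 0.003 , -0.0044,  0.0843]))
time: 7.8
tool_pos: [0.6325, 0.1465, 0.2376]
tool_rot: [1.575, 1.045, -2.796]
contact_force: [0.0, -0.6, -0.2]
opening: 0.0375
30 (array([-0.0238,  0.0075, -0.0002]), array([ 0.0026, -0.0048,  0.0016]))
25 (array([-0.0232,  0.021 , -0.0002]), array([ 0.0028, -0.0047, -0.0857]))
18 (array([-0.0205,  0.0398, -0.0001]), array([ 0.0031, -0.0046, -0.2079]))
11 (array([-0.0154,  0.058 , -0.0001]), array([ 0.0034, -0.0044, -0.3301]))
4 (array([-0.0082,  0.0755,  0.    ]), array([ 0.0036, -0.0042, -0.4524]))
-4 (array([0.0026, 0.0943, 0.0001]), array([ 0.0039, -0.0039, -0.592 ]))
-12 (array([0.0159, 0.1113, 0.0002]), array([ 0.0042, -0.0037, -0.7317]))
```

```bash
python3 -m creep '[{"translation":[-0.0235,0.006,0],"twist":[0,0,0],"hand":50},{"translation":[-0.0235,0.02,0],"twist":[0,0,-0.086],"hand":50},{"translation":[-0.02,0.04,0],"twist":[0,0,-0.208],"hand":50},{"translation":[-0.015,0.058,0],"twist":[0,0,-0.33],"hand":50},{"translation":[-0.008,0.075,0],"twist":[0,0,-0.45],"hand":50}]'
python3 - <<'E'
from h import *
for p in(-2,-8,-15,-22,-30): print(p,plan(*disc(p,.16)))
E
```

```text
time: 8.35
tool_pos: [0.5745, 0.1262, 0.287]
tool_rot: [1.64, 1.508, -2.731]
contact_force: [1.1, 0.8, 0.8]
opening: 0.0458
-2 (array([-0.002 ,  0.0154, -0.0002]), array([ 0.0041, -0.0044, -0.0973]))
-8 (array([ 0.0005,  0.0319, -0.0001]), array([ 0.0044, -0.0041, -0.2021]))
-15 (array([0.0056, 0.0508, 0.    ]), array([ 0.0046, -0.0039, -0.3243]))
-22 (array([0.0129, 0.0689, 0.0001]), array([ 0.0049, -0.0036, -0.4465]))
-30 (array([0.024 , 0.0883, 0.0003]), array([ 0.0052, -0.0033, -0.5862]))
```

```bash
python3 -m creep '[{"translation":[-0.002,0.0154,0],"twist":[0,0,-0.1],"hand":50},{"translation":[0.0005,0.032,0],"twist":[0,0,-0.202],"hand":50},{"translation":[0.0056,0.0508,0],"twist":[0,0,-0.324],"hand":50},{"translation":[0.0129,0.0689,0],"twist":[0,0,-0.4465],"hand":50},{"translation":[0.024,0.0883,0],"twist":[0,0,-0.586],"hand":50}]'
python3 - <<'E'
from h import *
C=cam("wrist",robot.observe())
im=robot.read_camera("wrist");cv2.imwrite("pics/w7.png",im)
for v in range(120,300,15): print(v,ang(C,(400,v),.0816))
for r in(.16,.113): print(plan(*disc(-30,r)))
E
```

```text
time: 8.85
tool_pos: [0.4888, 0.0956, 0.2712]
tool_rot: [-1.588, 1.036, 0.325]
contact_force: [1.0, 2.1, 0.2]
opening: 0.0455
120 None
135 (np.float64(-95.3270782826524), np.float64(-0.005980248039256274))
150 (np.float64(-81.69750288318956), np.float64(-0.008878933730949163))
165 (np.float64(-71.93992608132604), np.float64(-0.010411221049773527))
180 (np.float64(-63.71608934879021), np.float64(-0.011312071111481291))
195 (np.float64(-56.270146813315996), np.float64(-0.011802590880756088))
210 (np.float64(-49.21849163991605), np.float64(-0.011974313124875577))
225 (np.float64(-42.30529842587689), np.float64(-0.01186350680391454))
240 (np.float64(-35.31277131948352), np.float64(-0.011471911545246644))
255 (np.float64(-28.004237450928585), np.float64(-0.01076852366048071))
270 (np.float64(-20.052329683112358), np.float64(-0.009675122649992604))
285 (np.float64(-10.874522265550189), np.float64(-0.008015352751569171))
(array([-0.0013, -0.017 , -0.0046]), array([ 0.0037,  0.0012, -0.0057]))
(array([ 0.0457, -0.0173, -0.0047]), array([ 0.0037,  0.0012, -0.0057]))
```

View pics/w7.png

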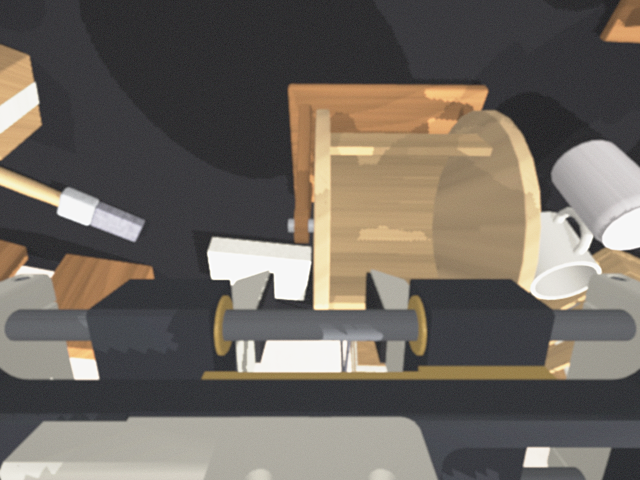

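```bash
python3 -m creep '[{"translation":[0.015,-0.012,-0.0047],"twist":[0.003,0.001,-0.005],"hand":50},{"translation":[0.0457,-0.0173,-0.0047],"twist":[0.003,0.001,-0.005],"hand":50},{"translation":[0.0457,-0.0173,-0.0047],"twist":[0.003,0.001,-0.005],"hand":0},{"translation":[0.0457,-0.0173,-0.0047],"twist":[0.003,0.001,-0.005],"hand":0},{"translation":[0.0457,-0.0173,-0.0047],"twist":[0.003,0.001,-0.005],"hand":0}]' 8; python3 -m creep '[{"translation":[0,0,0],"twist":[0,0,0],"hand":0},{"translation":[0,0,0],"twist":[0,0,0],"hand":0},{"translation":[0,0,0],"twist":[0,0,0],"hand":0},{"translation":[0,0,0],"twist":[0,0,0],"hand":0}]'
python3 - <<'E'
from h import *
for p in(-30,-24,-18,-12,-6,0): print(p,plan(*disc(p,.113)))
E
```

```text
time: 9.4
tool_pos: [0.5121, 0.1042, 0.2295]
tool_rot: [-1.573, 1.046, 0.337]
contact_force: [-0.2, -0.2, -0.8]
opening: 0.0266
time: 9.8
tool_pos: [0.5122, 0.1042, 0.2305]
tool_rot: [-1.574, 1.044, 0.336]
contact_force: [-4.3, -0.9, 5.9]
opening: 0.0097
-30 (array([ 0.0023,  0.0013, -0.0001]), array([ 0.0016, -0.0007,  0.0027]))
-24 (array([ 0.0029, -0.0105, -0.0001]), array([ 0.0016, -0.0008,  0.1074]))
-18 (array([ 0.0048, -0.0222, -0.0001]), array([ 0.0015, -0.0009,  0.2122]))
-12 (array([ 0.0079, -0.0336, -0.0001]), array([ 0.0015, -0.001 ,  0.3169]))
-6 (array([ 0.0122, -0.0446, -0.0001]), array([ 0.0014, -0.001 ,  0.4217]))
0 (array([ 0.0176, -0.0551, -0.0001]), array([ 0.0014, -0.0011,  0.5264]))
```

```bash
python3 -m creep '[{"translation":[0.001,-0.0105,0],"twist":[0,0,0.107],"hand":0},{"translation":[0.003,-0.0222,0],"twist":[0,0,0.212],"hand":0},{"translation":[0.006,-0.0336,0],"twist":[0,0,0.317],"hand":0},{"translation":[0.0105,-0.0446,0],"twist":[0,0,0.422],"hand":0},{"translation":[0.016,-0.0551,0],"twist":[0,0,0.526],"hand":0}]'
python3 - <<'E'
from h import *
C=cam("wrist",robot.observe())
im=robot.read_camera("wrist");cv2.imwrite("pics/w8.png",im)
for v in range(100,300,15): print(v,ang(C,(400,v),.0816))
for p in(0,6,12,18,24,28): print(p,plan(*disc(p,.113)))
E
```

```text
time: 10.3
tool_pos: [0.5656, 0.1229, 0.2465]
tool_rot: [2.985, 1.568, -1.389]
contact_force: [-0.3, 0.5, 3.8]
opening: 0.0096
100 None
115 None
130 (np.float64(-72.05598683866046), np.float64(-0.012979680421948341))
145 (np.float64(-57.34582545471482), np.float64(-0.01664705295660629))
160 (np.float64(-48.03256170794685), np.float64(-0.01849347964714747))
175 (np.float64(-40.53542643989894), np.float64(-0.019670488856237185))
190 (np.float64(-33.96701972570413), np.float64(-0.020457341597000772))
205 (np.float64(-27.93190454596656), np.float64(-0.020969692068930092))
220 (np.float64(-22.20184834745261), np.float64(-0.021264078951456183))
235 (np.float64(-16.61814479722294), np.float64(-0.021368075517097997))
250 (np.float64(-11.049895132689072), np.float64(-0.021291024228773558))
265 (np.float64(-5.368886824582433), np.float64(-0.02102714588790255))
280 (np.float64(0.574106743554225), np.float64(-0.020553662623207163))
295 (np.float64(6.985065812983797), np.float64(-0.01982238599949383))
0 (array([ 0.0024,  0.003 , -0.0001]), array([ 0.0007, -0.002 , -0.0041]))
6 (array([ 0.003 , -0.0088, -0.0001]), array([ 0.0006, -0.0021,  0.1007]))
12 (array([ 0.0048, -0.0205, -0.0001]), array([ 0.0005, -0.0021,  0.2054]))
18 (array([ 0.0078, -0.032 , -0.0001]), array([ 0.0004, -0.0021,  0.3102]))
24 (array([ 0.012 , -0.043 , -0.0001]), array([ 3.000e-04, -2.200e-03,  4.149e-01]))
28 (array([ 0.0154, -0.0501, -0.0001]), array([ 2.000e-04, -2.200e-03,  4.848e-01]))
```

View pics/w8.png

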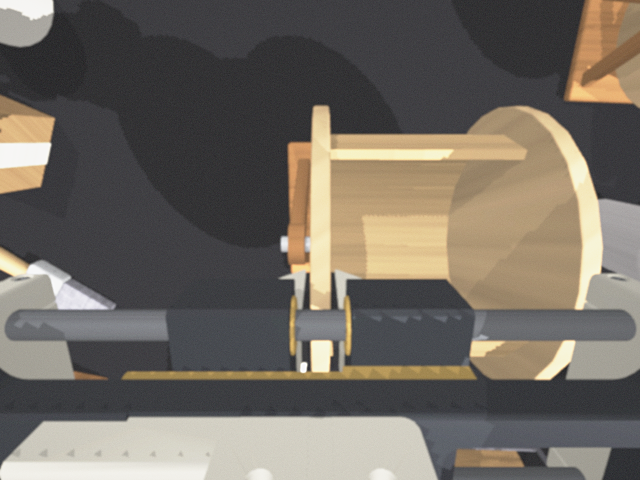

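```bash
python3 - <<'E'
from h import *
C=cam("wrist",robot.observe())
im=cv2.imread("pics/w8.png").astype(int)
col=im[:,345:420].mean(1)
for v in range(126,166): print(v,col[v].round(),ang(C,(380,v),.0816) and round(ang(C,(380,v),.0816)[0],1),ang(C,(380,v),.0755) and round(ang(C,(380,v),.0755)[0],1))
E
```

```text
126 [57. 55. 55.] -71.6 None
127 [56. 54. 55.] -70.2 None
128 [57. 54. 54.] -68.9 None
129 [56. 54. 54.] -67.6 None
130 [56. 53. 54.] -66.5 None
131 [56. 53. 53.] -65.4 -82.6
132 [55. 53. 53.] -64.4 -79.0
133 [66. 76. 85.] -63.4 -76.5
134 [ 97. 126. 148.] -62.5 -74.4
135 [125. 167. 198.] -61.6 -72.7
136 [133. 179. 212.] -60.8 -71.1
137 [133. 178. 211.] -59.9 -69.7
138 [132. 178. 210.] -59.1 -68.3
139 [131. 176. 209.] -58.4 -67.1
140 [129. 174. 207.] -57.6 -66.0
141 [129. 173. 206.] -56.9 -64.9
142 [127. 172. 204.] -56.2 -63.8
143 [125. 168. 200.] -55.5 -62.8
144 [125. 167. 198.] -54.8 -61.9
145 [125. 169. 200.] -54.1 -61.0
146 [126. 169. 200.] -53.5 -60.1
147 [124. 166. 198.] -52.8 -59.2
148 [131. 176. 212.] -52.2 -58.4
149 [157. 215. 239.] -51.6 -57.6
150 [187. 238. 248.] -51.0 -56.8
151 [198. 242. 247.] -50.4 -56.0
152 [199. 242. 247.] -49.8 -55.3
153 [198. 241. 247.] -49.3 -54.6
154 [198. 241. 247.] -48.7 -53.9
155 [198. 241. 247.] -48.2 -53.2
156 [199. 242. 247.] -47.6 -52.5
157 [197. 242. 247.] -47.1 -51.8
158 [186. 238. 249.] -46.5 -51.2
159 [154. 212. 239.] -46.0 -50.5
160 [116. 157. 189.] -45.5 -49.9
161 [100. 132. 157.] -45.0 -49.3
162 [102. 135. 159.] -44.5 -48.7
163 [105. 139. 164.] -44.0 -48.0
164 [105. 140. 165.] -43.5 -47.5
165 [105. 139. 165.] -43.0 -46.9
```

```bash
python3 -m creep '[{"translation":[0,-0.005,0],"twist":[0,0,0.05],"hand":0},{"translation":[0.001,-0.01,0],"twist":[0,0,0.1],"hand":0},{"translation":[0.0014,-0.0147,0],"twist":[0,0,0.15],"hand":0},{"translation":[0.0014,-0.0147,0],"twist":[0,0,0.15],"hand":0},{"translation":[0.0014,-0.0147,0],"twist":[0,0,0.15],"hand":0}]'
python3 - <<'E'
from h import *
im=robot.read_camera("wrist") # settle
o=robot.observe();C=cam("wrist",o)
im=robot.read_camera("wrist");cv2.imwrite("pics/w9.png",im)
print(plan(*disc(9,.113)),o["contact_force"].round(1))
g=im[:,345:420].mean((1,2))
for v in range(110,260,2):
    if abs(g[v+2]-g[v-2])>18: print(v,g[v].round(),[ang(C,(380,v),r) and round(ang(C,(380,v),r)[0],1) for r in(.0816,.0755)])
E
```

```text
time: 10.85
tool_pos: [0.5828, 0.1289, 0.2442]
tool_rot: [1.586, 1.418, -2.789]
contact_force: [0.5, -0.0, 2.4]
opening: 0.0097
(array([ 0.0026, -0.0002, -0.0001]), array([ 0.0003, -0.0022,  0.0043])) [1.5 1.4 2.1]
132 67.0 [np.float64(-59.7), None]
134 146.0 [np.float64(-57.5), np.float64(-74.9)]
136 169.0 [np.float64(-55.4), np.float64(-68.5)]
148 168.0 [np.float64(-46.1), np.float64(-52.9)]
150 218.0 [np.float64(-44.8), np.float64(-51.1)]
158 216.0 [np.float64(-40.0), np.float64(-45.0)]
160 144.0 [np.float64(-38.9), np.float64(-43.7)]
240 173.0 [np.float64(-5.9), np.float64(-5.7)]
```

```bash
python3 -m creep '[{"translation":[0,0,0],"twist":[0,0,0],"hand":50},{"translation":[0,0,0],"twist":[0,0,0],"hand":50},{"translation":[0,0,0],"twist":[0,0,0],"hand":50},{"translation":[-0.015,0,0],"twist":[0,0,0],"hand":50},{"translation":[-0.04,0,0],"twist":[0,0,0],"hand":50}]'; python3 -m creep '[{"translation":[-0.05,0,0],"twist":[0,0,0],"hand":50},{"translation":[-0.09,0,0],"twist":[0,0,0],"hand":50},{"translation":[-0.12,0,0],"twist":[0,0,0],"hand":50}]'
python3 - <<'E'
from h import *
pz=np.array([.517,-.409]); 
# view pose for prize: camera is at tool y +73mm, looking towards tool -y
for a in(19.3-90,):
    print(plan(C0+np.array([0,0,.27]),down(np.radians(109.3))))
    print(plan([.49,-.39,.25],down(np.radians(30))),robot.observe()["qpos"])
E
```

```text
time: 11.45
tool_pos: [0.5872, 0.1306, 0.2825]
tool_rot: [1.578, 1.414, -2.797]
contact_force: [0.3, -0.6, 0.5]
opening: 0.044
time: 11.75
tool_pos: [0.6048, 0.1371, 0.4039]
tool_rot: [1.582, 1.416, -2.792]
contact_force: [0.9, 0.1, 0.4]
opening: 0.0463
(array([0.0102, 0.0407, 0.0646]), array([ 0.0007, -0.0019, -0.1545]))
(array([ 0.1964,  0.2558, -0.459 ]), array([ 1.3818, -0.1085, -0.1277])) [ 0.11623113  0.58933909  0.7289956  -0.03862106  1.97338521 -1.80456699]
```

```bash
python3 -m creep '[{"translation":[0.05,0.1,-0.09],"twist":[0.28,-0.02,-0.12],"hand":100},{"translation":[0.05,0.1,-0.14],"twist":[0.42,-0.04,-0.13],"hand":100},{"translation":[0.05,0.13,-0.22],"twist":[0.56,-0.05,-0.13],"hand":100},{"translation":[0.06,0.16,-0.28],"twist":[0.7,-0.06,-0.13],"hand":100},{"translation":[0.07,0.19,-0.33],"twist":[0.84,-0.07,-0.13],"hand":100}]'
python3 -c "
from h import *
print(plan([.517,-.409,.3],down(np.radians(-63.4))),robot.observe()['qpos'])"
```

```text
time: 12.25
tool_pos: [0.5481, -0.1023, 0.3742]
tool_rot: [1.768, 1.551, 2.943]
contact_force: [0.6, -0.4, 0.1]
opening: 0.0813
(array([ 0.0736, -0.0909, -0.2947]), array([ 2.2816, -0.0236, -0.0056])) [-0.32072059  0.35675743  1.17068239 -0.00236239  1.63334961 -1.49600323]
```

```bash
python3 -m creep '[{"translation":[0.02,-0.015,-0.05],"twist":[0.149,0,0],"hand":100},{"translation":[0.035,-0.03,-0.095],"twist":[0.298,0,0],"hand":100},{"translation":[0.05,-0.045,-0.14],"twist":[0.447,0,0],"hand":100},{"translation":[0.06,-0.06,-0.18],"twist":[0.596,-0.01,0],"hand":100},{"translation":[0.07,-0.07,-0.22],"twist":[0.745,-0.01,0],"hand":100}]'
python3 -c "
from h import *
print(plan([.517,-.409,.3],down(np.radians(-63.4))),robot.observe()['qpos'])"
```

```text
time: 12.75
tool_pos: [0.5258, -0.3344, 0.3025]
tool_rot: [1.99, 1.553, 2.415]
contact_force: [0.3, -0.4, 0.1]
opening: 0.0916
(array([ 0.0018, -0.0644, -0.0387]), array([ 1.5309, -0.0177, -0.0072])) [-6.89738962e-01  5.10383458e-01  1.12000028e+00  6.46516329e-04
  1.52850969e+00 -1.11412987e+00]
```

```bash
python3 -m creep '[{"translation":[0.002,-0.02,-0.01],"twist":[0.149,0,0],"hand":100},{"translation":[0.002,-0.04,-0.02],"twist":[0.298,0,0],"hand":100},{"translation":[0.002,-0.064,-0.038],"twist":[0.447,0,0],"hand":100},{"translation":[0.002,-0.064,-0.0387],"twist":[0.596,-0.01,0],"hand":100},{"translation":[0.002,-0.064,-0.0387],"twist":[0.745,-0.01,0],"hand":100}]'
python3 -m creep '[{"translation":[0,0,0],"twist":[0.149,0,0],"hand":100},{"translation":[0,0,0],"twist":[0.298,0,0],"hand":100},{"translation":[0,0,0],"twist":[0.447,0,0],"hand":100},{"translation":[0,0,0],"twist":[0.596,0,0],"hand":100},{"translation":[0,0,0],"twist":[0.745,0,0],"hand":100}]'
python3 - <<'E'
from h import *
robot.read_camera("wrist")
o=robot.observe();C=cam("wrist",o);w=robot.read_camera("wrist");t=robot.read_camera("top");s=robot.read_camera("scene")
for n,i in(("w10",w),("top10",t),("scene10",s)):cv2.imwrite(f"pics/{n}.png",i)
np.save("w10.npy",C[1]);print(plan([.517,-.409,.3],down(np.radians(-63.4))))
print(proj(C,[.517,-.409,.045]))
R=lambda i,x,y,n:cv2.resize(i[y:y+n,x:x+n],(400,400),interpolation=cv2.INTER_CUBIC)
cv2.imwrite("pics/v10.png",np.hstack([R(t,200,185,110),cv2.resize(w[:,:],(400,300)).copy() if 0 else cv2.resize(w[:400,120:520],(400,400))]))
E
```

```text
time: 13.25
tool_pos: [0.516, -0.4097, 0.299]
tool_rot: [2.189, 1.557, 1.862]
contact_force: [0.1, -0.2, 0.4]
opening: 0.0916
time: 13.75
tool_pos: [0.5157, -0.4096, 0.2988]
tool_rot: [2.966, 1.557, 1.892]
contact_force: [-0.0, -0.2, -0.4]
opening: 0.0918
(array([-0.0011,  0.0013, -0.    ]), array([ 0.0423, -0.0136, -0.0024]))
[323.95921745 206.2379029 ]
```

View pics/v10.png

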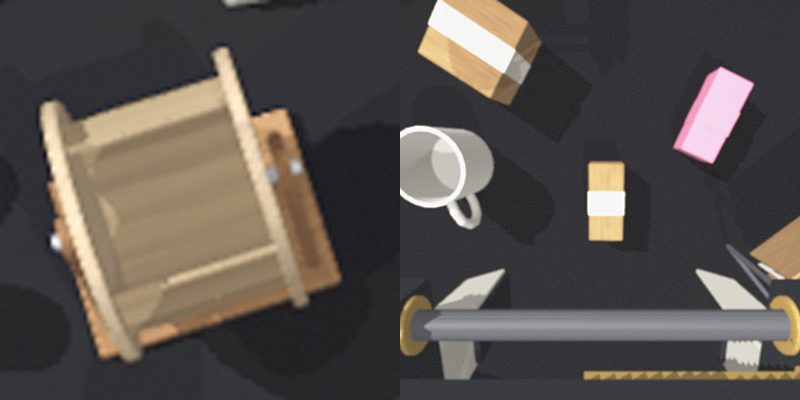

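```bash
python3 - <<'E'
from h import *
C=(robot.calibration("wrist")["intrinsics"],np.load("w10.npy"));T=cam("top");S=cam("scene")
w=cv2.imread("pics/w10.png");b=w[140:262,280:370]
m=(b.max(2)>130).astype(np.uint8);k=max(cv2.findContours(m,0,2)[0],key=cv2.contourArea)
r=cv2.minAreaRect(k);print(r)
P=cv2.boxPoints(r)+[280,140]
W=np.array([onz(C,p,.045) for p in P]);print(W.round(4),W.mean(0))
e=[W[(i+1)%4]-W[i] for i in range(4)]
for v in e[:2]: print("edge",np.linalg.norm(v),np.degrees(np.arctan2(v[1],v[0]))%180)
# height: project wrist top-centre ray at z against top/scene band
uv=np.array(r[0])+[280,140]
im=cv2.imread("pics/top0.png")
for n,Cc,box in(("top",T,(438,240,478,282)),("scene",S,(140,265,185,312))):
    i=cv2.imread(f"pics/{n}0.png")[box[1]:box[3],box[0]:box[2]]
    q=(i.min(2)>190).astype(np.uint8);mm=cv2.moments(q,True);c=(mm["m10"]/mm["m00"]+box[0],mm["m01"]/mm["m00"]+box[1])
    print(n,mm["m00"],c,tri(C,uv,Cc,c))
t=cv2.imread("pics/top10.png")
f=lambda x,y:(200+x/3.636,185+y/3.636)
for n,p in(("far",(145,131)),("far2",(190,116)),("nearOuter",(220,270)),("nearInner",(220,262))): print(n,[ang(T,f(*p),q) for q in(.0816,.0755)])
# expected pixel of mouth edges at theta=0
for a in(-45,45):
  for q in(.0816,.0755):
    p=np.radians(a);pt=C0+q*(np.sin(p)*AX+np.array([0,0,np.cos(p)]));u=proj(T,pt);print(a,q,((u-[200,185])*3.636).round(1))
E
```

```text
((45.5, 61.0), (78.0, 37.0), 90.0)
[[ 0.5524 -0.3684  0.045 ]
 [ 0.572  -0.405   0.045 ]
 [ 0.4922 -0.4494  0.045 ]
 [ 0.4713 -0.4105  0.045 ]] [ 0.52198783 -0.4083343   0.045     ]
edge 0.04153264784440693 118.05790562056606
edge 0.09125799190869661 29.113999589916773
top 190.0 (458.40526315789475, 260.65263157894736) (array([ 0.51884515, -0.41062035,  0.01963778]), np.float64(0.0019344095268375228))
scene 106.0 (161.4056603773585, 282.97169811320754) (array([ 0.52372249, -0.4090928 ,  0.04692456]), np.float64(0.0031883058855722585))
far [(np.float64(32.55391071472692), np.float64(0.005258006431595773)), (np.float64(37.75639000876526), np.float64(0.005794941735642186))]
far2 [(np.float64(33.074176367343114), np.float64(-0.028292437718200274)), (np.float64(38.38759728272719), np.float64(-0.027982787428026797))]
nearOuter [(np.float64(-52.6363571722288), np.float64(-0.014960394765962183)), (np.float64(-57.11465322487447), np.float64(-0.014592520754952341))]
nearInner [(np.float64(-47.64747796644163), np.float64(-0.01689278139580105)), (np.float64(-51.32472443847452), np.float64(-0.01656650986224618))]
-45 0.0816 [195.7 265.4]
-45 0.0755 [194.6 260.6]
45 0.0816 [148.5 114.3]
45 0.0755 [151.  121.2]
```

```bash
python3 - <<'E'
from h import *
T=cam("top");t=cv2.imread("pics/top10.png").mean(2).astype(np.float32)
def samp(r,a,ys):
    p=np.radians(a);uv=np.array([proj(T,C0+r*(np.sin(p)*AX+np.array([0,0,np.cos(p)]))+y*AY) for y in ys],np.float32)
    return cv2.remap(t,uv[:,0].copy(),uv[:,1].copy(),cv2.INTER_LINEAR).mean()
for lab,A,ys in(("near",range(-80,-30,2),np.linspace(-.045,0,12)),("far",range(20,70,2),np.linspace(-.045,.045,20))):
    for r in(.0816,.0755): print(lab,r,[(a,int(samp(r,a,ys))) for a in A])
# disc rim extents along AX through right/left disc planes, z=.13
for s in(-.065,.065):
    d=[]
    for x in np.arange(-.125,.126,.005):
        uv=proj(T,C0+s*AY+x*AX).astype(np.float32);d.append((int(round(x*1000)),int(cv2.remap(t,uv[:1],uv[1:],cv2.INTER_LINEAR)[0,0])))
    print(s,d)
E
```

```text
near 0.0816 [(-80, 109), (-78, 108), (-76, 108), (-74, 110), (-72, 113), (-70, 119), (-68, 122), (-66, 123), (-64, 122), (-62, 121), (-60, 119), (-58, 118), (-56, 116), (-54, 117), (-52, 133), (-50, 164), (-48, 179), (-46, 156), (-44, 126), (-42, 124), (-40, 127), (-38, 129), (-36, 130), (-34, 130), (-32, 130)]
near 0.0755 [(-80, 118), (-78, 121), (-76, 123), (-74, 123), (-72, 123), (-70, 122), (-68, 121), (-66, 119), (-64, 118), (-62, 117), (-60, 115), (-58, 120), (-56, 137), (-54, 164), (-52, 179), (-50, 164), (-48, 134), (-46, 123), (-44, 125), (-42, 127), (-40, 129), (-38, 130), (-36, 130), (-34, 130), (-32, 129)]
far 0.0816 [(20, 130), (22, 128), (24, 122), (26, 117), (28, 116), (30, 118), (32, 130), (34, 153), (36, 175), (38, 183), (40, 184), (42, 184), (44, 183), (46, 182), (48, 181), (50, 180), (52, 179), (54, 179), (56, 178), (58, 178), (60, 178), (62, 176), (64, 173), (66, 168), (68, 164)]
far 0.0755 [(20, 130), (22, 131), (24, 130), (26, 127), (28, 121), (30, 116), (32, 116), (34, 116), (36, 122), (38, 137), (40, 158), (42, 175), (44, 182), (46, 184), (48, 184), (50, 184),
[... 583 characters left out ...]
0, 194), (85, 196), (90, 185), (95, 179), (100, 171), (105, 157), (110, 50), (115, 54), (120, 54), (125, 54)]
0.065 [(-125, 50), (-120, 50), (-115, 50), (-110, 49), (-105, 49), (-100, 69), (-95, 136), (-90, 128), (-85, 124), (-80, 121), (-75, 122), (-70, 136), (-65, 138), (-60, 135), (-55, 141), (-50, 138), (-45, 114), (-40, 118), (-35, 122), (-30, 124), (-25, 126), (-20, 126), (-15, 126), (-10, 126), (-5, 126), (0, 126), (5, 125), (10, 124), (15, 124), (20, 124), (25, 124), (30, 123), (35, 123), (40, 123), (45, 123), (50, 124), (55, 124), (60, 126), (65, 159), (70, 136), (75, 124), (80, 119), (85, 120), (90, 115), (95, 115), (100, 114), (105, 81), (110, 47), (115, 49), (120, 50), (125, 50)]
```

```bash
sed -i 's/C0=C0-.003\*AY/C0=C0-.003*AY+.0035*AX/' h.py; cat >> h.py <<'E'
def disc2(phi,r):
    p,R=disc(phi,r);return p,np.c_[R[:,0],-R[:,1],-R[:,2]]
def theta():
    T=cam("top");t=robot.read_camera("top").mean(2).astype(np.float32)
    def samp(r,a,ys):
        p=np.radians(a);uv=np.array([proj(T,C0+r*(np.sin(p)*AX+np.array([0,0,np.cos(p)]))+y*AY) for y in ys],np.float32)
        return cv2.remap(t,uv[:,0].copy(),uv[:,1].copy(),cv2.INTER_LINEAR).mean()
    g=np.arange(-75,-25,.5);n=[np.array([samp(r,a,np.linspace(-.045,0,12)) for a in g]) for r in(.0816,.0755)]
    o=g[np.argmax(np.gradient(n[0]))];i=g[np.argmin(np.gradient(n[1]))]
    g=np.arange(20,70,.5);f=np.array([samp(.0755,a,np.linspace(-.045,.045,20)) for a in g])
    return o+45,i+45,g[np.argmax(np.gradient(f))]-45
E
python3 - <<'E'
from h import *
print(theta(),plan(*disc2(-4,.2)),DR)
E
```

```text
(np.float64(-8.5), np.float64(-7.5), np.float64(-10.0)) (array([-0.0238,  0.2914, -0.4438]), array([ 0.1684, -0.0196,  0.0681])) [0.568812  0.1239665 0.13     ]
```

```bash
python3 -m creep '[{"translation":[-0.024,0.291,-0.444],"twist":[0.168,-0.02,0.068],"hand":60},{"translation":[-0.024,0.291,-0.444],"twist":[0.168,-0.02,0.068],"hand":60},{"translation":[-0.024,0.291,-0.444],"twist":[0.168,-0.02,0.068],"hand":60},{"translation":[-0.024,0.291,-0.444],"twist":[0.168,-0.02,0.068],"hand":60},{"translation":[-0.024,0.291,-0.444],"twist":[0.168,-0.02,0.068],"hand":60}]'
python3 -c "
from h import *
print(plan(*disc2(-4,.2)))"
```

```text
time: 14.5
tool_pos: [0.5341, -0.159, 0.3138]
tool_rot: [1.559, 1.501, 0.328]
contact_force: [0.3, 0.3, -0.0]
opening: 0.0574
(array([-0.008 ,  0.114 , -0.2552]), array([ 0.0029,  0.0006, -0.0003]))
```

```bash
python3 -m creep '[{"translation":[-0.008,0.114,-0.255],"twist":[0.003,0,0],"hand":60},{"translation":[-0.008,0.114,-0.255],"twist":[0.003,0,0],"hand":60},{"translation":[-0.008,0.114,-0.255],"twist":[0.003,0,0],"hand":60},{"translation":[-0.008,0.114,-0.255],"twist":[0.003,0,0],"hand":60},{"translation":[-0.008,0.114,-0.255],"twist":[0.003,0,0],"hand":60}]'; python3 -m creep '[{"translation":[0,0,0],"twist":[0,0,0],"hand":60}]' >/dev/null
python3 -c "
from h import *
print(plan(*disc2(-4,.16)),plan(*disc2(-4,.113)))"
```

```text
time: 15.0
tool_pos: [0.5531, 0.0901, 0.3282]
tool_rot: [1.556, 1.5, 0.325]
contact_force: [-0.1, 1.0, -0.2]
opening: 0.055
(array([ 0.0399,  0.0108, -0.0213]), array([ 0.0121, -0.0012, -0.0024])) (array([ 0.0869,  0.0107, -0.0212]), array([ 0.0121, -0.0012, -0.0024]))
```

```bash
python3 -m creep '[{"translation":[0.01,0.0108,-0.0213],"twist":[0.012,0,0],"hand":60},{"translation":[0.03,0.0108,-0.0213],"twist":[0.012,0,0],"hand":60},{"translation":[0.06,0.0108,-0.0213],"twist":[0.012,0,0],"hand":60},{"translation":[0.087,0.0108,-0.0213],"twist":[0.012,0,0],"hand":60},{"translation":[0.087,0.0108,-0.0213],"twist":[0.012,0,0],"hand":60}]' 5;  python3 -m creep '[{"translation":[0,0,0],"twist":[0,0,0],"hand":60}]' >/dev/null
python3 -c "
from h import *
print(plan(*disc2(-4,.113)))"
```

```text
time: 15.6
tool_pos: [0.5596, 0.1206, 0.2389]
tool_rot: [1.614, 1.506, 0.382]
contact_force: [-0.8, 0.6, -0.6]
opening: 0.0544
(array([-0.0028,  0.0019, -0.0007]), array([ 0.0025, -0.0025,  0.0046]))
```

```bash
python3 -m creep '[{"translation":[-0.003,0.002,-0.0007],"twist":[0,0,0],"hand":0},{"translation":[-0.003,0.002,-0.0007],"twist":[0,0,0],"hand":0},{"translation":[-0.003,0.002,-0.0007],"twist":[0,0,0],"hand":0},{"translation":[-0.003,0.002,-0.0007],"twist":[0,0,0],"hand":0},{"translation":[-0.003,0.002,-0.0007],"twist":[0,0,0],"hand":0}]' 8; python3 -m creep '[{"translation":[0,0,0],"twist":[0,0,0],"hand":0},{"translation":[0,0,0],"twist":[0,0,0],"hand":0},{"translation":[0,0,0],"twist":[0,0,0],"hand":0}]'
python3 - <<'E'
from h import *
for p in(-4,0,4.5): print(p,plan(*disc2(p,.113)))
E
```

```text
time: 16.2
tool_pos: [0.5615, 0.1214, 0.2432]
tool_rot: [1.605, 1.505, 0.374]
contact_force: [-0.5, -0.4, 0.7]
opening: 0.0198
time: 16.5
tool_pos: [0.5614, 0.1214, 0.2433]
tool_rot: [1.604, 1.505, 0.373]
contact_force: [0.3, -0.4, 1.3]
opening: 0.0101
-4 (array([ 0.0006, -0.0001, -0.    ]), array([ 0.0026, -0.0024,  0.0042]))
0 (array([ 0.0008,  0.0078, -0.    ]), array([ 0.0027, -0.0023, -0.0656]))
4.5 (array([0.0017, 0.0166, 0.    ]), array([ 0.0028, -0.0022, -0.1442]))
```

```bash
python3 -m creep '[{"translation":[0,0.004,0],"twist":[0,0,-0.035],"hand":0},{"translation":[0.0002,0.008,0],"twist":[0,0,-0.07],"hand":0},{"translation":[0.0006,0.0125,0],"twist":[0,0,-0.11],"hand":0},{"translation":[0.001,0.0166,0],"twist":[0,0,-0.146],"hand":0},{"translation":[0.001,0.0166,0],"twist":[0,0,-0.146],"hand":0}]'; python3 -m creep '[{"translation":[0,0,0],"twist":[0,0,0],"hand":0},{"translation":[0,0,0],"twist":[0,0,0],"hand":0},{"translation":[0,0,0],"twist":[0,0,0],"hand":50},{"translation":[0,0,0],"twist":[0,0,0],"hand":50},{"translation":[0,0,0],"twist":[0,0,0],"hand":50}]'
python3 - <<'E'
from h import *
print(plan(*disc2(4.5,.113)))
E
```

```text
time: 17.0
tool_pos: [0.578, 0.1272, 0.2432]
tool_rot: [-1.597, 1.491, -2.828]
contact_force: [0.3, -0.4, 2.3]
opening: 0.0099
time: 17.5
tool_pos: [0.5779, 0.1271, 0.2432]
tool_rot: [-1.598, 1.491, -2.828]
contact_force: [0.2, 0.3, 0.9]
opening: 0.0291
(array([ 0.0006, -0.0007, -0.    ]), array([ 0.0031, -0.0019,  0.0015]))
```

```bash
python3 -m creep '[{"translation":[-0.01,0,0],"twist":[0,0,0],"hand":50},{"translation":[-0.03,0,0],"twist":[0,0,0],"hand":50},{"translation":[-0.06,0,0],"twist":[0,0,0],"hand":50},{"translation":[-0.09,0,0],"twist":[0,0,0],"hand":70}]'
python3 - <<'E'
from h import *
print(plan([.522,-.4085,.3],down(np.radians(-61))))
E
```

```text
time: 17.9
tool_pos: [0.5846, 0.1294, 0.3345]
tool_rot: [-1.598, 1.491, -2.829]
contact_force: [-0.1, 0.3, -0.2]
opening: 0.0502
(array([ 0.0524, -0.2351,  0.4862]), array([-0.1657, -0.0088,  0.0798]))
```

```bash
python3 -m creep '[{"translation":[0.01,-0.235,0.486],"twist":[-0.166,-0.009,0.08],"hand":100},{"translation":[0.02,-0.235,0.486],"twist":[-0.166,-0.009,0.08],"hand":100},{"translation":[0.03,-0.235,0.486],"twist":[-0.166,-0.009,0.08],"hand":100},{"translation":[0.04,-0.235,0.486],"twist":[-0.166,-0.009,0.08],"hand":100},{"translation":[0.052,-0.235,0.486],"twist":[-0.166,-0.009,0.08],"hand":100}]'
python3 - <<'E'
from h import *
print(theta(),plan([.522,-.4085,.2],down(np.radians(-61))))
E
```

```text
time: 18.4
tool_pos: [0.5561, -0.1197, 0.3268]
tool_rot: [0.783, 1.568, -0.281]
contact_force: [1.4, -0.3, -0.1]
opening: 0.0886
(np.float64(0.0), np.float64(1.5), np.float64(-1.5)) (array([ 0.1268, -0.1636,  0.2305]), array([-0.0054,  0.004 ,  0.0027]))
```

```bash
python3 -m creep '[{"translation":[0.02,-0.03,0.045],"twist":[0,0,0],"hand":100},{"translation":[0.04,-0.06,0.09],"twist":[0,0,0],"hand":100},{"translation":[0.065,-0.09,0.135],"twist":[0,0,0],"hand":100},{"translation":[0.095,-0.125,0.18],"twist":[0,0,0],"hand":100},{"translation":[0.127,-0.1636,0.2305],"twist":[-0.005,0.004,0.003],"hand":100}]'
python3 -m creep '[{"translation":[0,0,0],"twist":[0,0,0],"hand":100}]'
python3 - <<'E'
from h import *
robot.read_camera("wrist");o=robot.observe();C=cam("wrist",o);w=robot.read_camera("wrist");cv2.imwrite("pics/w11.png",w)
c=proj(C,[.522,-.4085,.045]).astype(int);print(c)
x0,y0=c[0]-80,c[1]-110
b=w[y0:265,x0:c[0]+80]
m=(b.max(2)>130).astype(np.uint8);k=max(cv2.findContours(m,0,2)[0],key=cv2.contourArea);r=cv2.minAreaRect(k);print(r)
W=np.array([onz(C,p,.045) for p in cv2.boxPoints(r)+[x0,y0]]);g=W.mean(0);print(W.round(4),g)
for i in(0,1):
    v=W[i+1]-W[i];print(np.linalg.norm(v),np.degrees(np.arctan2(v[1],v[0]))%180)
C1=(C[0],np.load("w10.npy"));print("tri",tri(C1,(325.5,201),C,np.array(r[0])+[x0,y0]))
print(plan([g[0],g[1],.036],down(np.radians(-61))))
E
```

```text
time: 18.95
tool_pos: [0.5309, -0.3487, 0.2306]
tool_rot: [0.68, 1.569, -0.385]
contact_force: [1.1, 0.1, -0.3]
opening: 0.092
time: 19.05
tool_pos: [0.5283, -0.3531, 0.227]
tool_rot: [-2.492, 1.567, 2.721]
contact_force: [0.2, 0.2, -0.3]
opening: 0.0916
[368 254]
((79.5, 89.5), (61.0, 47.0), 90.0)
[[ 0.5551 -0.3615  0.045 ]
 [ 0.5766 -0.4006  0.045 ]
 [ 0.5241 -0.4334  0.045 ]
 [ 0.5015 -0.3922  0.045 ]] [ 0.53931136 -0.39691858  0.045     ]
0.044651632939063796 118.77884279011985
0.061838566454553316 32.0540233355855
tri (array([ 0.51994153, -0.41453628, -0.02650854]), np.float64(0.015096478689431272))
(array([ 0.1943, -0.0154,  0.0458]), array([-0.0024,  0.0001, -0.001 ]))
```

```bash
python3 -c "
from h import *
print(plan([.496,-.423,.26],down(np.radians(-61))))"
```

```text
(array([-0.0297, -0.0657,  0.0477]), array([-0.0024,  0.0001, -0.001 ]))
```

```bash
python3 -m creep '[{"translation":[-0.015,-0.03,0.02],"twist":[0,0,0],"hand":100},{"translation":[-0.03,-0.066,0.048],"twist":[0,0,0],"hand":100},{"translation":[-0.03,-0.066,0.048],"twist":[0,0,0],"hand":100},{"translation":[-0.03,-0.066,0.048],"twist":[0,0,0],"hand":100},{"translation":[-0.03,-0.066,0.048],"twist":[0,0,0],"hand":100}]'
python3 - <<'E'
from h import *
robot.read_camera("wrist");o=robot.observe();C=cam("wrist",o);w=robot.read_camera("wrist");cv2.imwrite("pics/w12.png",w)
print(o["tool_pos"],robot.observe()["tool_pos"],o["qvel"].round(3))
c=proj(C,[.522,-.4085,.045]).astype(int);print(c)
x0,y0=c[0]-80,c[1]-80
b=w[y0:265,x0:c[0]+80]
m=(b.max(2)>130).astype(np.uint8);k=max(cv2.findContours(m,0,2)[0],key=cv2.contourArea);r=cv2.minAreaRect(k);print(r,c[1]+80)
W=np.array([onz(C,p,.045) for p in cv2.boxPoints(r)+[x0,y0]]);g=W.mean(0);print(W.round(4),g)
for i in(0,1):
    v=W[i+1]-W[i];print(np.linalg.norm(v),np.degrees(np.arctan2(v[1],v[0]))%180)
C1=(C[0],np.load("w10.npy"));print("tri",tri(C1,(325.5,201),C,np.array(r[0])+[x0,y0]))
print(plan([g[0],g[1],.12],down(np.radians(-61))))
E
```

```text
time: 19.65
tool_pos: [0.4968, -0.4215, 0.2609]
tool_rot: [1.468, 1.569, 0.403]
contact_force: [0.0, 0.5, -0.6]
opening: 0.0919
[ 0.49684241 -0.42143674  0.26058313] [ 0.49678094 -0.42154886  0.26040117] [ 0.001  0.007  0.001 -0.002 -0.001 -0.004]
[321 187]
((81.0, 79.5), (42.0, 89.0), 0.0) 267
[[ 0.4703 -0.4116  0.045 ]
 [ 0.5513 -0.3683  0.045 ]
 [ 0.5716 -0.4049  0.045 ]
 [ 0.4921 -0.4509  0.045 ]] [ 0.52132051 -0.40894692  0.045     ]
0.09179231974253028 28.125500520952443
0.04183554709895033 118.99876079836204
tri (array([ 0.52099443, -0.40907847,  0.02980243]), np.float64(0.00026976239339626733))
(array([0.1404, 0.0274, 0.0009]), array([-0.0002, -0.0004, -0.0012]))
```

```bash
python3 -m creep '[{"translation":[0.04,0.014,0.001],"twist":[0,0,0],"hand":100},{"translation":[0.08,0.0274,0.001],"twist":[0,0,0],"hand":100},{"translation":[0.12,0.0274,0.001],"twist":[0,0,0],"hand":100},{"translation":[0.14,0.0274,0.001],"twist":[0,0,0],"hand":100},{"translation":[0.14,0.0274,0.001],"twist":[0,0,0],"hand":100}]' 15
python3 -c "
from h import *
print(plan([.5213,-.409,.036],down(np.radians(-61.2))))"
```

```text
time: 20.25
tool_pos: [0.5206, -0.4062, 0.1165]
tool_rot: [-3.037, 1.563, 2.183]
contact_force: [-0.1, 0.6, -0.4]
opening: 0.0921
(array([ 0.0805, -0.0006,  0.0034]), array([ 0.0051, -0.0079,  0.0008]))
```

```bash
python3 -m creep '[{"translation":[0.03,-0.001,0.003],"twist":[0.005,-0.008,0],"hand":100},{"translation":[0.06,-0.001,0.003],"twist":[0.005,-0.008,0],"hand":100},{"translation":[0.0805,-0.001,0.003],"twist":[0.005,-0.008,0],"hand":100},{"translation":[0.0805,-0.001,0.003],"twist":[0.005,-0.008,0],"hand":40},{"translation":[0.0805,-0.001,0.003],"twist":[0.005,-0.008,0],"hand":10}]' 15; python3 -m creep '[{"translation":[0,0,0],"twist":[0,0,0],"hand":10},{"translation":[0,0,0],"twist":[0,0,0],"hand":10},{"translation":[0,0,0],"twist":[0,0,0],"hand":10},{"translation":[0,0,0],"twist":[0,0,0],"hand":10},{"translation":[0,0,0],"twist":[0,0,0],"hand":10}]'
```

```text
time: 20.75
tool_pos: [0.5217, -0.4091, 0.0377]
tool_rot: [-0.115, 1.569, -1.183]
contact_force: [-0.2, 1.3, 1.5]
opening: 0.0799
time: 21.25
tool_pos: [0.5218, -0.4092, 0.038]
tool_rot: [-0.052, 1.568, -1.12]
contact_force: [1.5, -1.0, -0.0]
opening: 0.0405
```

```bash
python3 -m creep '[{"translation":[-0.02,0,0],"twist":[0,0,0],"hand":10},{"translation":[-0.06,0,0],"twist":[0,0,0],"hand":10},{"translation":[-0.1,0,0],"twist":[0,0,0],"hand":10},{"translation":[-0.145,0,0],"twist":[0,0,0],"hand":10},{"translation":[-0.19,0,0],"twist":[0,0,0],"hand":10}]'
python3 -c "
from h import *
print(plan([C0[0],C0[1],.33],down(np.radians(19.3))))"
```

```text
time: 21.75
tool_pos: [0.5212, -0.4085, 0.2294]
tool_rot: [-0.286, 1.569, -1.353]
contact_force: [0.6, -0.8, -1.8]
opening: 0.0399
(array([-0.1015,  0.3091, -0.5074]), array([-1.4045e+00,  9.0000e-04,  1.4000e-03]))
```

```bash
python3 -m creep '[{"translation":[-0.03,0.015,-0.025],"twist":[-0.12,0,0],"hand":10},{"translation":[-0.06,0.035,-0.055],"twist":[-0.26,0,0],"hand":10},{"translation":[-0.085,0.058,-0.095],"twist":[-0.4,0,0],"hand":10},{"translation":[-0.1015,0.082,-0.135],"twist":[-0.54,0,0],"hand":10},{"translation":[-0.1015,0.107,-0.175],"twist":[-0.68,0,0],"hand":10}]'
python3 -c "
from h import *
print(plan([C0[0],C0[1],.33],down(np.radians(19.3))))"
```

```text
time: 22.25
tool_pos: [0.5308, -0.2023, 0.3333]
tool_rot: [-0.289, 1.565, -0.671]
contact_force: [1.3, 0.1, -1.0]
opening: 0.0403
(array([ 0.0019,  0.3657, -0.1295]), array([-0.7196,  0.005 ,  0.0038]))
```

```bash
python3 -m creep '[{"translation":[0,0.04,-0.014],"twist":[-0.13,0,0],"hand":10},{"translation":[0,0.085,-0.03],"twist":[-0.27,0,0],"hand":10},{"translation":[0,0.13,-0.046],"twist":[-0.41,0,0],"hand":10},{"translation":[0.001,0.175,-0.062],"twist":[-0.55,0,0],"hand":10},{"translation":[0.002,0.22,-0.078],"twist":[-0.69,0.005,0.004],"hand":10}]'
python3 -c "
from h import *
print(plan([C0[0],C0[1],.33],down(np.radians(19.3))))"
```

```text
time: 22.75
tool_pos: [0.5402, 0.0329, 0.3305]
tool_rot: [1.498, 1.57, 1.811]
contact_force: [0.9, -0.0, -0.7]
opening: 0.0399
(array([0.0006, 0.1429, 0.0537]), array([-0.024 ,  0.    , -0.0004]))
```

```bash
python3 -m creep '[{"translation":[0,0.045,0.017],"twist":[-0.024,0,0],"hand":10},{"translation":[0,0.09,0.034],"twist":[-0.024,0,0],"hand":10},{"translation":[0,0.125,0.048],"twist":[-0.024,0,0],"hand":10},{"translation":[0,0.143,0.054],"twist":[-0.024,0,0],"hand":10},{"translation":[0,0.143,0.054],"twist":[-0.024,0,0],"hand":10}]';python3 -m creep '[{"translation":[0,0,0],"twist":[0,0,0],"hand":10},{"translation":[0,0,0],"twist":[0,0,0],"hand":10}]'>/dev/null
python3 - <<'E'
from h import *
o=robot.observe();C=cam("wrist",o);w=robot.read_camera("wrist");cv2.imwrite("pics/w13.png",w)
print(C0,o["qpos"].round(2))
for z in(.33,.157): print(plan([C0[0],C0[1],z],down(np.radians(19.3))))
E
```

```text
time: 23.25
tool_pos: [0.547, 0.1882, 0.3301]
tool_rot: [2.058, 1.569, 2.399]
contact_force: [0.5, -0.3, -0.5]
opening: 0.0398
[0.547297  0.1853265 0.13     ] [ 0.2   0.4   1.22  0.    1.52 -0.14]
(array([ 0.0001, -0.0018, -0.0004]), array([ 0.0026, -0.0009, -0.001 ]))
(array([ 0.1731, -0.002 , -0.0002]), array([ 0.0026, -0.0009, -0.001 ]))
```

View pics/w13.png

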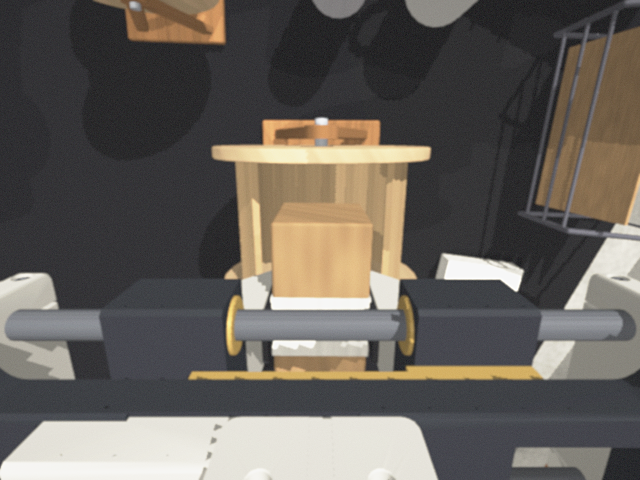

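```bash
python3 -m creep '[{"translation":[0.03,-0.002,0],"twist":[0.002,0,0],"hand":10},{"translation":[0.06,-0.002,0],"twist":[0.002,0,0],"hand":10},{"translation":[0.09,-0.002,0],"twist":[0.002,0,0],"hand":10},{"translation":[0.115,-0.002,0],"twist":[0.002,0,0],"hand":10},{"translation":[0.135,-0.002,0],"twist":[0.002,0,0],"hand":10}]'
python3 -c "
from h import *
print(plan([C0[0],C0[1],.158],down(np.radians(19.3))),robot.observe()['contact_force'])"
```

```text
time: 24.0
tool_pos: [0.5472, 0.184, 0.1936]
tool_rot: [2.757, 1.568, 3.093]
contact_force: [0.1, -0.3, -0.8]
opening: 0.0399
(array([0.0356, 0.0012, 0.0006]), array([-0.0012, -0.0024, -0.001 ])) [ 0.07813972 -0.31196898 -0.75583778]
```

```bash
python3 -m creep '[{"translation":[0.012,0.001,0],"twist":[0,0,0],"hand":10},{"translation":[0.024,0.001,0],"twist":[0,0,0],"hand":10},{"translation":[0.034,0.001,0],"twist":[0,0,0],"hand":10},{"translation":[0.034,0.001,0],"twist":[0,0,0],"hand":10},{"translation":[0.034,0.001,0],"twist":[0,0,0],"hand":10}]'
python3 -m creep '[{"translation":[0,0,0],"twist":[0,0,0],"hand":55},{"translation":[0,0,0],"twist":[0,0,0],"hand":55},{"translation":[0,0,0],"twist":[0,0,0],"hand":55},{"translation":[0,0,0],"twist":[0,0,0],"hand":55},{"translation":[0,0,0],"twist":[0,0,0],"hand":55}]'
```

```text
time: 24.5
tool_pos: [0.5471, 0.1848, 0.16]
tool_rot: [2.653, 1.569, 2.988]
contact_force: [-0.1, -0.2, -0.8]
opening: 0.0397
time: 25.0
tool_pos: [0.5472, 0.1848, 0.1601]
tool_rot: [2.612, 1.569, 2.948]
contact_force: [-0.2, -0.6, 0.2]
opening: 0.0502
```

Released; withdraw straight up, then swing aside and check with the top camera.

```bash
python3 -m creep '[{"translation":[-0.02,0,0],"twist":[0,0,0],"hand":55},{"translation":[-0.06,0,0],"twist":[0,0,0],"hand":55},{"translation":[-0.1,0,0],"twist":[0,0,0],"hand":55},{"translation":[-0.14,0,0],"twist":[0,0,0],"hand":55},{"translation":[-0.18,0,0],"twist":[0,0,0],"hand":55}]'
python3 -m creep '[{"translation":[-0.03,-0.04,0],"twist":[0,0,0],"hand":55},{"translation":[-0.03,-0.085,0],"twist":[0,0,0],"hand":55},{"translation":[-0.03,-0.13,0],"twist":[0,0,0],"hand":55},{"translation":[-0.03,-0.175,0],"twist":[0,0,0],"hand":55},{"translation":[-0.03,-0.22,0],"twist":[0,0,0],"hand":55}]'
python3 -m creep '[{"translation":[0,-0.04,0],"twist":[0,0,0],"hand":55},{"translation":[0,-0.08,0],"twist":[0,0,0],"hand":55},{"translation":[0,-0.1,0],"twist":[0,0,0],"hand":55},{"translation":[0,-0.1,0],"twist":[0,0,0],"hand":55},{"translation":[0,-0.1,0],"twist":[0,0,0],"hand":55}]'
python3 - <<'E'
from h import *
print(theta());t=robot.read_camera("top");s=robot.read_camera("scene")
cv2.imwrite("pics/top14.png",t);cv2.imwrite("pics/scene14.png",s)
a=cv2.imread("pics/top10.png")
# white band inside the drum
T=cam("top");w=np.zeros(t.shape[:2],bool);w[205:275,222:278]=True
q=(t.min(2)>150)&w;ys,xs=np.nonzero(q);print(q.sum(),((a.min(2)>150)&w).sum())
if q.sum():p=onz(T,(xs.mean(),ys.mean()),.10);print((p-C0)@AX,(p-C0)@AY,p)
b=t[205:275,222:278].astype(int)-a[205:275,222:278];d=np.abs(b).max(2)>25;ys,xs=np.nonzero(d);print("changed px",d.sum(),xs.mean()+222,ys.mean()+205,xs.min()+222,xs.max()+222,ys.min()+205,ys.max()+205)
# bystanders: change elsewhere, vs. initial
i0=cv2.imread("pics/top0.png");D=(cv2.absdiff(t,i0).max(2)>45).astype(np.uint8)
n,l,st,c=cv2.connectedComponentsWithStats(D)
print([(st[k,4],c[k].round().tolist()) for k in range(1,n) if st[k,4]>40])
s0=cv2.imread("pics/scene0.png");D=(cv2.absdiff(s,s0).max(2)>45).astype(np.uint8)
n,l,st,c=cv2.connectedComponentsWithStats(D)
print([(st[k,4],c[k].round().tolist()) for k in range(1,n) if st[k,4]>40])
E
```

```text
time: 25.5
tool_pos: [0.5472, 0.1848, 0.3419]
tool_rot: [2.537, 1.569, 2.872]
contact_force: [0.7, 0.1, 0.0]
opening: 0.0506
time: 26.0
tool_pos: [0.6199, -0.0247, 0.3719]
tool_rot: [2.538, 1.57, 2.873]
contact_force: [0.8, 0.6, 0.2]
opening: 0.0503
time: 26.5
tool_pos: [0.6528, -0.119, 0.3714]
tool_rot: [2.298, 1.569, 2.633]
contact_force: [0.1, 0.6, -0.5]
opening: 0.0506
(np.float64(0.0), np.float64(1.5), np.float64(-1.0))
421 406
0.014124541312691917 -0.01638098746217859 [0.56603961 0.17454559 0.1       ]
changed px 782 249.57289002557545 246.44501278772378 222 277 205 274
[(np.int32(28539), [314.0, 297.0]), (np.int32(59), [396.0, 104.0]), (np.int32(233), [480.0, 219.0]), (np.int32(1380), [248.0, 234.0]), (np.int32(206), [534.0, 240.0]), (np.int32(76), [547.0, 235.0]), (np.int32(53), [553.0, 237.0]), (np.int32(87), [560.0, 241.0]), (np.int32(76), [567.0, 243.0]), (np.int32(625), [458.0, 261.0]), (np.int32(11558), [94.0, 415.0]), (np.int32(499), [294.0, 425.0]), (np.int32(354), [336.0, 434.0]), (np.int32(137), [295.0, 448.0]), (np.int32(62), [334.0, 444.0]), (np.int32(321), [179.0, 474.0]), (np.int32(66), [349.0, 474.0])]
[(np.int32(9053), [344.0, 35.0]), (np.int32(3968), [335.0, 100.0]), (np.int32(346), [266.0, 87.0]), (np.int32(1718), [453.0, 112.0]), (np.int32(1304), [261.0, 129.0]), (np.int32(76), [302.0, 118.0]), (np.int32(216), [286.0, 142.0]), (np.int32(740), [286.0, 173.0]), (np.int32(63), [260.0, 167.0]), (np.int32(177), [303.0, 190.0]), (np.int32(241), [285.0, 193.0]), (np.int32(850), [394.0, 220.0]), (np.int32(1318), [61.0, 291.0]), (np.int32(682), [163.0, 290.0]), (np.int32(262), [133.0, 318.0])]
```

```bash
python3 - <<'E'
from h import *
A=[cv2.imread(f"pics/{n}.png") for n in("top0","top10","top14")];S=[cv2.imread(f"pics/{n}.png") for n in("scene0","scene10","scene14")]
def cen(im,f,box):
    x,y,X,Y=box;m=f(cv2.cvtColor(im[y:Y,x:X],cv2.COLOR_BGR2HSV).astype(int)).astype(np.uint8);q=cv2.moments(m,True)
    return (int(q["m00"]),round(q["m10"]/max(q["m00"],1)+x,1),round(q["m01"]/max(q["m00"],1)+y,1))
pink=lambda h:(h[...,0]>150)&(h[...,1]>60)&(h[...,2]>60)
white=lambda h:(h[...,1]<45)&(h[...,2]>110)
kraft=lambda h:(h[...,1]>70)&(h[...,2]>70)
for n,L,B in(("pink",pink,(455,185,500,245)),("cube",kraft,(370,205,418,250)),("mug",white,(378,255,422,298)),("cards",white,(250,135,320,190)),("brush",kraft,(338,165,410,196)),("mugL+tin",white,(130,205,185,285)),("rack",kraft,(510,170,600,280)),("smalldrum",kraft,(140,300,215,370)),("drumwhite",white,(232,215,270,265))):
    print(n,[cen(i,L,B) for i in A])
print("pinkS",[cen(i,pink,(110,300,160,360)) for i in S],"boardS",[cen(i,kraft,(0,265,100,385)) for i in S])
t=A[2];T=cam("top")
h=cv2.cvtColor(t,cv2.COLOR_BGR2HSV)
print(h[210:272:4,224:276:4,1]);print(t[210:272:4,224:276:4].max(2))
E
```

```text
pink [(307, 474.1, 216.0), (307, 474.1, 216.1), (520, 476.4, 217.0)]
cube [(696, 392.4, 230.5), (695, 392.4, 230.5), (291, 400.0, 235.0)]
mug [(925, 398.9, 275.7), (991, 397.8, 276.9), (973, 398.0, 274.9)]
cards [(1910, 283.5, 163.7), (1911, 283.5, 163.7), (1897, 283.4, 163.6)]
brush [(101, 391.2, 187.8), (133, 390.4, 187.5), (1, 356.0, 165.0)]
mugL+tin [(1759, 158.1, 244.7), (1759, 158.1, 244.7), (1753, 158.0, 244.7)]
rack [(1650, 553.9, 221.9), (381, 560.9, 210.6), (1622, 554.0, 221.6)]
smalldrum [(2771, 176.1, 334.0), (2704, 176.7, 333.8), (2709, 176.7, 333.7)]
drumwhite [(0, 232.0, 215.0), (0, 232.0, 215.0), (185, 251.0, 243.3)]
pinkS [(938, 135.3, 330.5), (962, 135.7, 330.7), (839, 135.0, 329.8)] boardS [(4251, 48.6, 321.0), (4252, 48.6, 321.0), (4201, 48.4, 321.4)]
[[ 15  20  20  24  31  57  77  74  73  75  58  27  26]
 [ 24  37  76  76  75  75  72  81  86  83  57  13  32]
 [ 79  72  70  71  82  84  81  80  83  83  67  68 104]
 [ 73  81  82  80  82  80  81  81  81  79  82  57 113]
 [ 83  81  82  83  84  83  82  79  81  81  81  55 112]
 [ 81  83  83  81  81  81  81  82  81  81  
[... 743 characters left out ...]
44 149 147 145 142 144 148 156 240 187]
 [147 148 147 144 140 141 150 158 158 157 155 245 191]
 [142 139 142 152 155 157 155 153 151 152 150 217 208]
 [136 155 156 154 153 149 147 185 147 179 216 160 232]
 [134 152 147 148 156 169 188 189 147 145 191 156 230]
 [136 147 162 145 154 145 191 191 163 151 148 165 204]
 [134 134 162 147 144 149 193 190 194 142 118 115 148]
 [177 137 153 152 149 149 170 159 158 143 151 182 202]
 [230 137 150 156 114 124 145 146 189 203 156 154 154]
 [215 131 137 147 146 193 200 158 153 155 158 161 163]
 [184 165 144 147 144 142 153 157 160 160 157 137 132]
 [157 193 138 142 147 147 148 154 134 134 134 161 169]
 [176 192 131 149 141 129 133 138 159 166 174 134  41]]
```

```bash
python3 -m creep '[{"translation":[-0.01,0,-0.045],"twist":[0,0,0],"hand":55},{"translation":[-0.02,0.01,-0.09],"twist":[0,0,0],"hand":55},{"translation":[-0.03,0.03,-0.13],"twist":[0,0,0],"hand":55},{"translation":[-0.03,0.045,-0.17],"twist":[0,0,0],"hand":55},{"translation":[-0.03,0.06,-0.21],"twist":[0,0,0],"hand":55}]'
python3 -m creep '[{"translation":[0,0,0],"twist":[0,0,0],"hand":55},{"translation":[0,0,0],"twist":[0,0,0],"hand":55},{"translation":[0,0,0],"twist":[0,0,0],"hand":55},{"translation":[0,0,0],"twist":[0,0,0],"hand":55},{"translation":[0,0,0],"twist":[0,0,0],"hand":55}]'
python3 - <<'E'
from h import *
print(theta());t=robot.read_camera("top");i0=cv2.imread("pics/top0.png")
for n,(x,y,X,Y) in dict(pink=(455,185,500,245),cube=(370,205,418,250),mug=(378,255,422,298),cards=(250,135,320,190),brush=(338,165,410,196),mugtin=(130,205,185,285),rack=(510,170,600,280)).items():
    # edge-based shift, robust to shading
    e=[cv2.Canny(i[y:Y,x:X],60,150).astype(np.float32) for i in(i0,t)]
    print(n,int((cv2.absdiff(t,i0)[y:Y,x:X].max(2)>45).sum()),cv2.phaseCorrelate(cv2.GaussianBlur(e[0],(5,5),1),cv2.GaussianBlur(e[1],(5,5),1)))
E
```

```text
time: 27.15
tool_pos: [0.4327, -0.1292, 0.4032]
tool_rot: [-0.656, 1.57, -0.316]
contact_force: [0.6, -0.9, 1.8]
opening: 0.0506
time: 27.65
tool_pos: [0.4335, -0.1291, 0.4027]
tool_rot: [0.323, 1.571, 0.663]
contact_force: [0.7, 0.5, 0.1]
opening: 0.0508
(np.float64(0.0), np.float64(1.5), np.float64(-1.5))
pink 5 ((0.47858202043661535, -0.04009651312793849), 0.7729973033622459)
cube 1266 ((-5.425897905259369, 21.19029097264013), 0.0668654168093646)
mug 1184 ((-7.378365897355216, 5.228985660407854), 0.31482121879671826)
cards 0 ((1.7834480559031363e-09, 3.594564645936771e-10), 0.997987621249976)
brush 0 ((0.007059516736433125, -0.06290707241307913), 0.9413776093473037)
mugtin 0 ((0.0272949149343944, -0.03840251540270856), 0.9943487904469173)
rack 0 ((-0.03244493267705195, -0.002556317505010952), 0.957776897041886)
```

```bash
python3 -c "
from h import *
s=robot.read_camera('scene');d=cv2.absdiff(s,cv2.imread('pics/scene0.png')).max(2)>45
print('cube+mug scene diff',d[240:325,205:262].sum())
print(robot.hand_in())"
```

```text
cube+mug scene diff 0
the job is handed in; nothing more can be done
None
```

I turned the drum mouth-up by pinching its right disc rim: three strokes, then one 8° correction. I then put the prize box in through the mouth and handed the job in at about 28 s of the 72 s allowed.

**Drum:** The last top-camera check put the mouth at 0° ±1.5°, unchanged after the drop. Before the correction the two cameras disagreed. The wrist camera read about 0° while the top camera read about −8°, so I re-measured the axle, shifted it 3.5 mm, and turned the drum by the top camera. An earlier wrist-camera estimate of the drum angle was also about 19° off.

**Box:** The top camera shows its white band near the middle of the drum. I dropped it from roughly 65 mm above the drum floor.

**Other goods:** The cards, brush, left mug, tin, nearby card rack and pink box showed no change or shift beyond noise in the top view. The cube carton and the mug near the prize box were hidden by the arm there, but the scene camera showed no change in them.

**Checks that were weak or odd:**
- **Box height:** Two views did not settle it, giving 20 to 47 mm depending on the camera pair. I grasped it by the given height, which its measured outline (about 92 x 42 mm) and the 40 mm grip matched.
- **Wrist force:** It read about 51 N for a moment while I was backing off the rim. I took this as the effect of the arm accelerating, since it was about 5 N at the next reading.

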